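# Break down the pour-over set after the brew

## Robot

A 6-joint arm with a two-finger parallel gripper is mounted at the origin on a cart in front of the work surface, level with it; the furniture and walls round the work are solid. World frame = base frame: x ahead of the robot, y to its left, z up, the work surface at z = 0. Lengths are in m, angles in rad, forces in N, time in s.
With the tool pointing down it reaches from about 0.225 to 0.875 m from the base axis. Payload 3.4 kg.
Tool frame: the origin (TCP) lies at the very end of the fingers, on their centre line; the grasp point (between the pads) lies 19 mm behind it; z points along the fingers, x is the direction in which the jaws open and shut, and the axes are right-handed (so a half turn about z gives the same grasp; the last joint's range is limited). The gripper opens to 85 mm and grips with 20 to 120 N. Pads are 22 mm wide; open, the fingers measure 114 mm over their backs; the gripper's body (76 mm by 85 mm) begins 54 mm behind the grasp point. The pads swing forward as they close: fully open they stand 13 mm farther back than shut.
Start: joints at [-1.426, 0.276, 1.505, -0, 1.361, -0.121], TCP at [0.151, -0.555, 0.231] pointing down, gripper open.
Joint ranges: [-2.89, 2.89], [-0.75, 2.08], [0.22, 2.7], [-1.18, 4.32], [0.11, 2.71], [-2.7, 2.7]. Speed limits (rad/s): [2.57, 2.57, 3.14, 3.14, 3.14, 3.14].

## Interface

Orientations are given as a unit quaternion [w, x, y, z].
In Python, from rig import manip gives the robot as it stands.
- The arm moves only by the tool send_rows, never from a script. Its argument "increments" is a list of rows, each a list of 5 numbers: the opening, from 0 (shut) to 1 (fully open), then the shift along the tool's x, y, z in m, then the turn about the tool's z in rad. A call has 1 to 8 rows; each row shifts and turns the commanded pose from where the row before left it, along the tool's axes as they then stand; what a row does not reach is not made up. A row lasts 1/8 s, in which the tool goes at most 62.5 mm and 10.7 degrees, less where a joint would pass 70% of its speed; a pose out of reach is approached as far as the arm can. A call is refused whole if a number of a shift passes 0.0625 or a number of a turn 0.188, either way. A call with a gripper value outside its range is refused whole. The fingers move at their own pace and stop on an object; "squeeze" is the grip in N (left out, the last holds). Time passes only in rows, so rows that do not move let the fingers close. It gives the time, the measured TCP pose, the force and the opening at its end, in the units of the state.
- manip.get_state(): the state, without advancing time (a new reading comes with each control period).
- manip.get_image(name): name is "scene" or "top" or "wrist"; returns the picture (420x560x3 uint8, red, green, blue); there is no depth.
- manip.calibration(name): a dict with "fx", "fy", "cx", "cy" (pixels), "distortion" ([k1, k2, p1, p2, k3] as OpenCV has them; the pictures are not rectified), "camera_from_world" (4x4, takes a point from world to camera coordinates). Camera axes: x right, y up, looking along -z (the intrinsics and any distortion apply to the point x, -y, -z); pixel columns grow to the right and rows downward; lengths in m; the calibration is good to about 2 mm. A picture is of the moment at which its call begins: read the wrist's pose just before it. calibration takes no time and is no camera call; for the wrist camera it gives the pose at the moment of the call.
- manip.sign_off(): hands the job in, once; it reports no verdict.
The state is a dict: "clock": time; "qpos": joint angles; "qd": joint speeds; "effort": joint torques, N m; "position": TCP position; "ee_rot": TCP orientation; "contact_force": force on the tool from outside, world axes, zero at the start; "moment": the same for the moment, N m; "width": finger opening in m.
Only numpy, scipy, OpenCV 4.12 (cv2) and the standard library are available. Lean on these libraries where they do the work, as an engineer would, in place of code of your own. Each camera call takes 0.05 s, during which the arm holds its last target.

## Task

The brew is through: take the pour-over stack apart. Hang the steel basket filter in the ring of the wooden drip stand, stand the white dripper upright on the drip grille, set the steel pot in the middle of the round cork mat and close it with its lid. Keep the pot upright all the time and put each thing down without dropping it.

Things in the scene. Friction and masses are not known exactly. Their poses are not given: they have to be found in the camera images.
- filter_center (a point): Basket filter, top of the stack, 62 mm high, 70 g: dark steel basket, foot 24 mm wide, tapering out to 41 mm; at 42 mm up a thin lip 51 mm wide; from 44 to 62 mm up a black round collar, diameter 48, to grasp it by. Point on its axis 31 mm above its foot, z up. In the stack its foot is 13 mm above the dripper's foot, the collar 17 mm proud of the dripper's rim. In the stand the lip rests on the ring.
- dripper_center (a point): Dripper, middle of the stack, 58 mm high, 220 g: white ceramic cup, outside diameter 61 (wall upright from 30 to 58 mm up, funnel below), flange 61 mm wide 6 to 9.5 mm up, under it a flat plug 44 mm wide, 6 mm high, its foot. Point on its axis 29 mm above its foot, z up. In the stack the plug is in the pot's mouth, the flange on the pot's rim (foot 86 mm above the pot's foot).
- pot_center (a point): Pot, bottom of the stack, on the worktop: steel, 92 mm high to the rim, 400 g, diameter 68 (wall upright from 5 to 68 mm up), neck 56 mm outside, 50 inside. A black loop handle on its own -x side reaches 64 mm from the axis, 18 to 71 mm up: grasp the body across its own y axis. Point on its axis 46 mm above its foot, z up.
- lid_center (a point): Lid of the pot, lying alone on the worktop, 30 mm high, 70 g: steel disc 60 mm wide, 8 to 12.5 mm up; on it a black round knob, diameter 18, up to 30 mm; under it a tapered plug, 34 mm wide below, 42 at the disc, 8 mm high, that enters the pot's mouth. Point on its axis 15 mm above the plug's underside, z up. Closed, the disc lies on the pot's rim and the point is 53 mm above the pot's point.
- stand_ring (a point): Drip stand, fixed: dark wooden foot 96 x 86 x 14 mm, two thin steel rods and on them a level steel ring, 46 mm inside, 62 mm outside, its top 75 mm above the worktop; open beneath down to the wood. Point: centre of the ring in its top plane. A filter hanging in the ring has its point 11 mm below this one.
- mat_top (a point): Round cork mat, fixed, 110 mm in diameter and 6 mm thick. Point: centre of its upper face.
- grille_top (a point): Drip grille, fixed: low black drip tray with a slotted metal grille, 94 x 218 mm, 18 mm high, long side along its own y axis. Point: centre of the grille's upper face; the flat top is 86 x 210 mm.
Not all that is in view belongs to the job. Leave any blue look-alike of the part that bears dripper_center alone.

How it is judged:
At the end, for the whole second after the job is handed in: Filter in the ring: 8 mm from centre, 5 mm of seated height; dripper on the grille: 25 mm from its long middle line, 85 mm from the short one; pot on the cork mat, 15 mm from the middle; lid seated on it: 8 mm from its axis, 5 mm of seated height; all upright within 7 degrees, released, at rest (horizontal distance between filter_center and stand_ring below 0.008 m and z of filter_center in the frame of stand_ring between -0.016 and -0.006 m and horizontal distance between pot_center and mat_top below 0.015 m and z of pot_center in the frame of mat_top between 0.041 and 0.051 m and x of dripper_center in the frame of grille_top between -0.025 and 0.025 m and y of dripper_center in the frame of grille_top between -0.085 and 0.085 m and z of dripper_center in the frame of grille_top between 0.024 and 0.034 m and horizontal distance between lid_center and pot_center below 0.008 m and z of lid_center in the frame of pot_center between 0.048 and 0.058 m and angle between each of filter_center, dripper_center, pot_center, lid_center's own z axis and vertical below 0.12 rad and linear speed of each of filter, dripper, pot, pot_lid below 0.02 m/s); the robot touches nothing.
It fails at once if the pot is tipped by more than 25 degrees (angle between pot_center's own z axis and vertical above 0.436 rad).
It fails at once if the basket filter is dropped: touching nothing and falling faster than 0.75 m/s (a drop of about 3 cm) (linear speed of filter above 0.75 m/s and contact force between anything else and filter below 0.01 N).
It fails at once if the dripper is dropped: touching nothing and falling faster than 0.75 m/s (a drop of about 3 cm) (linear speed of dripper above 0.75 m/s and contact force between anything else and dripper below 0.01 N).
It fails at once if the pot is dropped: touching nothing and falling faster than 0.75 m/s (a drop of about 3 cm) (linear speed of pot above 0.75 m/s and contact force between anything else and pot below 0.01 N).
It fails at once if the lid is dropped: touching nothing and falling faster than 0.75 m/s (a drop of about 3 cm) (linear speed of pot_lid above 0.75 m/s and contact force between anything else and pot_lid below 0.01 N).
It also fails if it takes over 136 s, if anything falls off the work surface, if the arm or the gripper's body presses on something with over 40 N, if the wrist force passes 120 N, or if a joint passes its speed limit or range.

## Working session

There is one attempt and no reset: what is moved stays moved. The work goes in short steps, Python scripts to look and compute and a tool call to move; the robot and the scene stay as the last step left them, time stands still between calls to the robot, and variables do not carry over. Pictures are saved under pics/ and viewed, and the job is handed in when it is done.

Besides the shell and the picture viewer there is one more tool, called after "Call:" as name(argument=value, ...), one argument or row to a line, values as JSON. send_rows: Moves the arm, as the interface text tells. Its arguments: {"type":"object","properties":{"increments":{"type":"array","items":{"type":"array","items":{"type":"number"}}},"squeeze":{"type":"number"}},"required":["increments"]}

```bash
ls; mkdir -p pics; python3 - <<'E'
from rig import manip
import cv2,numpy as np
print(manip.get_state())
for n in ("scene","top","wrist"):
    c=manip.calibration(n); print(n,{k:np.round(v,4).tolist() for k,v in c.items()})
    cv2.imwrite(f"pics/{n}0.png",manip.get_image(n)[:,:,::-1])
E
```

```text
pics
{'clock': 0.0, 'qpos': array([-1.42599988e+00,  2.76604028e-01,  1.50612804e+00, -3.82859930e-06,
        1.36070277e+00, -1.21025127e-01]), 'qd': array([-1.62147497e-03, -1.09934347e-03,  2.46069884e-03,  2.27027362e-04,
       -7.36096732e-05, -4.69881242e-04]), 'effort': array([ 1.87456517e-04, -4.16768575e+01, -2.45802462e+01,  1.66392838e-04,
        1.10734851e-02, -9.04764050e-06]), 'position': array([ 0.1509567 , -0.55428507,  0.23043659]), 'ee_rot': array([-6.42182980e-04,  7.94575917e-01, -6.07164116e-01, -6.60312087e-04]), 'contact_force': array([-0.64160574,  0.17237524, -0.32331097]), 'moment': array([-0.0082388 ,  0.02839444,  0.02998906]), 'width': 0.08550055896543021}
scene {'fx': 451.5995, 'fy': 451.5995, 'cx': 278.2256, 'cy': 210.4681, 'distortion': [-0.1438, 0.0, 0.0, 0.0, 0.0], 'camera_from_world': [[-0.6338, -0.7731, 0.0237, 0.3633], [0.4023, -0.3033, 0.8638, -0.3147], [-0.6606, 0.557, 0.5033, -0.8303], [0.0, 0.0, 0.0, 1.0]]}
top {'fx': 414.4736, 'fy': 414.4736, 'cx': 278.7426, 'cy': 208.6808, 'distortion': [-0.1189, 0.0, 0.0, 0.0, 0.0], 'camera_from_world': [[-0.0134, -0.9999, -0.0013, 0.0215], [0.9885, -0.0135, 0.1507, -0.5301], [-0.1507, 0.0007, 0.9886, -1.044], [0.0, 0.0, 0.0, 1.0]]}
wrist {'fx': 291.9116, 'fy': 291.9116, 'cx': 276.722, 'cy': 205.6617, 'distortion': [0.0108, 0.0, 0.0, 0.0, 0.0], 'camera_from_world': [[0.2622, -0.965, -0.0018, -0.5741], [0.9288, 0.2529, -0.2707, 0.0338], [0.2617, 0.0693, 0.9627, -0.3792], [0.0, 0.0, 0.0, 1.0]]}
```

View pics/scene0.png

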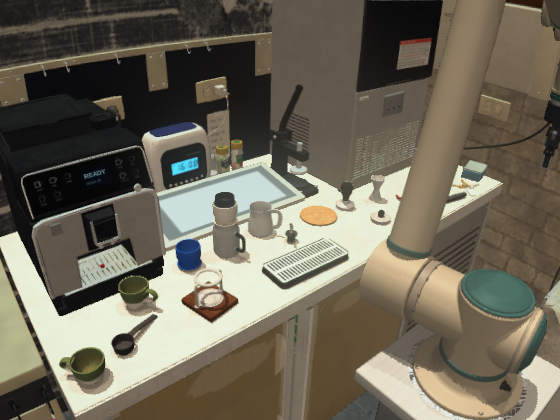

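View pics/top0.png

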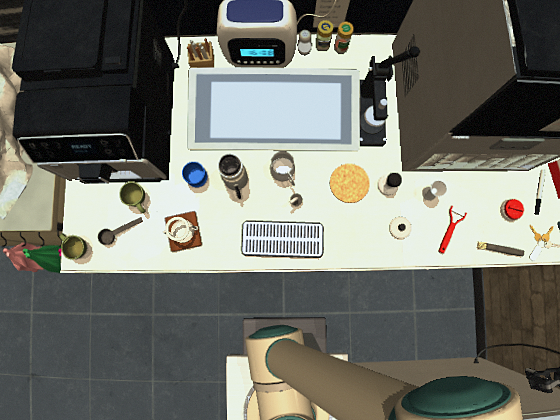

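View pics/wrist0.png

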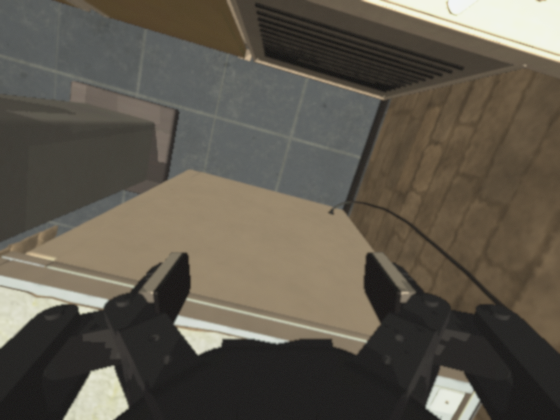

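```bash
cat > h.py <<'E'
import numpy as np,cv2
from rig import manip
def ray(n,px,cal=None):
    c=cal or manip.calibration(n)
    K=np.array([[c["fx"],0,c["cx"]],[0,c["fy"],c["cy"]],[0,0,1.]])
    u=cv2.undistortPoints(np.array([[px]],float),K,np.array(c["distortion"]))[0,0]
    T=np.array(c["camera_from_world"]);R=T[:3,:3];t=T[:3,3]
    d=R.T@np.array([u[0],-u[1],-1.]);o=-R.T@t
    return o,d/np.linalg.norm(d)
def plane(n,px,z,cal=None):
    o,d=ray(n,px,cal);return o+d*(z-o[2])/d[2]
def proj(n,P,cal=None):
    c=cal or manip.calibration(n)
    K=np.array([[c["fx"],0,c["cx"]],[0,c["fy"],c["cy"]],[0,0,1.]])
    T=np.array(c["camera_from_world"]);p=T[:3,:3]@np.asarray(P,float)+T[:3,3]
    return cv2.projectPoints(np.array([[p[0],-p[1],-p[2]]]),np.zeros(3),np.zeros(3),K,np.array(c["distortion"]))[0][0,0]
def crop(src,x0,y0,w,h,s,out):
    im=cv2.imread(src)[y0:y0+h,x0:x0+w]
    cv2.imwrite(out,cv2.resize(im,None,fx=s,fy=s,interpolation=cv2.INTER_CUBIC))
E
python3 - <<'E'
from h import *
crop("pics/top0.png",150,140,160,120,5,"pics/t1.png")
crop("pics/top0.png",270,140,160,120,5,"pics/t2.png")
crop("pics/scene0.png",170,180,160,120,5,"pics/s1.png")
for nm,px,z in [("lid",(400,228),.03),("mat",(349,183),.006),("grille",(283,238),.018),("stand",(183,232),.075),("filter",(231,162),.16)]:
    print(nm,plane("top",px,z))
E
```

```text
lid [ 0.47575811 -0.30613628  0.03      ]
mat [ 0.6039855  -0.17876226  0.006     ]
grille [0.45519888 0.00414802 0.018     ]
stand [0.46873596 0.25712369 0.075     ]
filter [0.62561883 0.12617173 0.16      ]
```

View pics/t1.png

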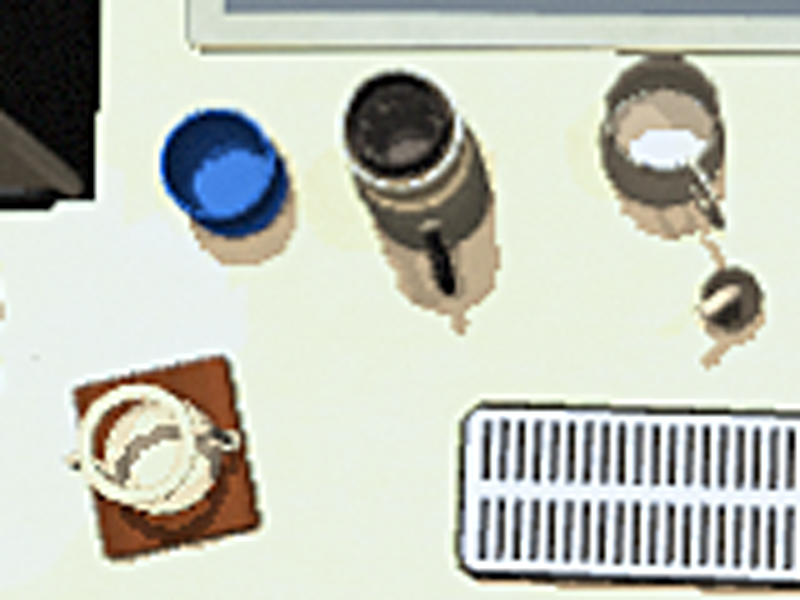

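View pics/t2.png

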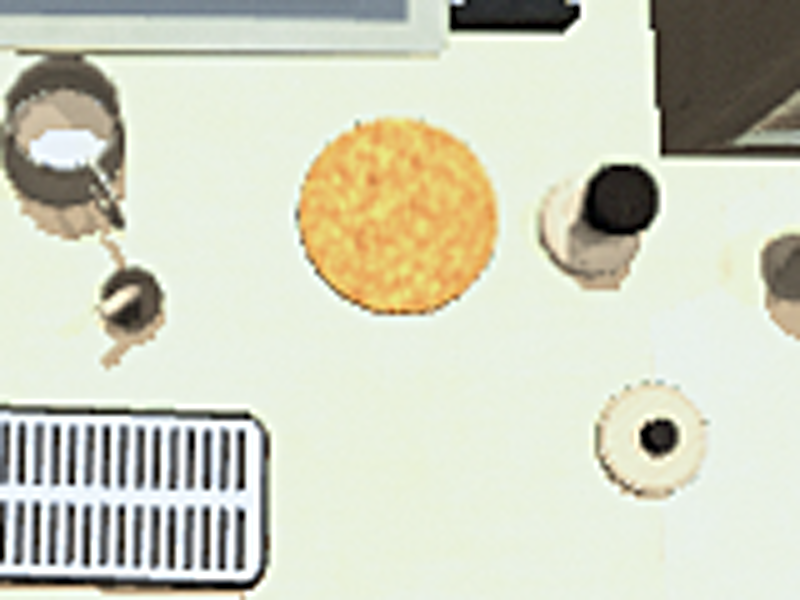

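View pics/s1.png

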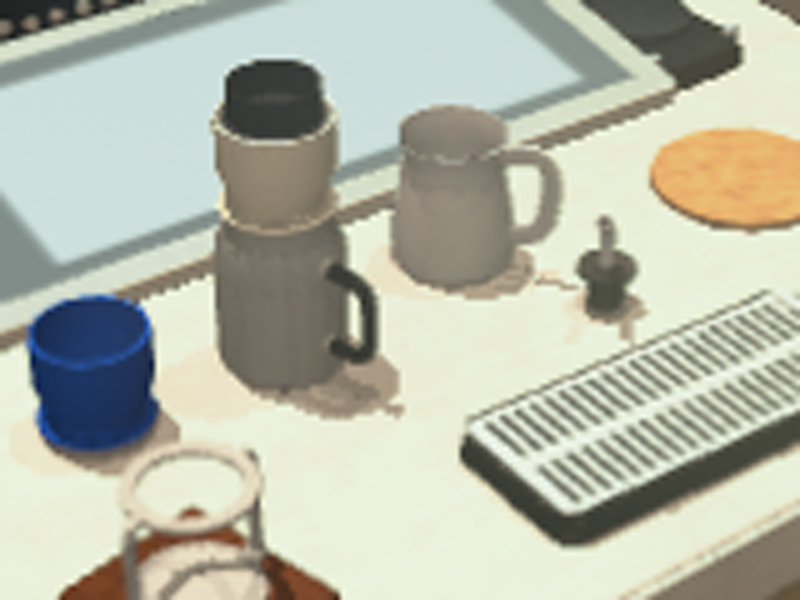

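```bash
python3 - <<'E'
from h import *
def c(x0,y0,X,Y): return ((X+.5)/5-.5+x0,(Y+.5)/5-.5+y0)
for nm,z,X,Y in [("collar",.161,400,124),("dripperrim",.144,403,133),("blue rim",.058,225,164),("blueR",.058,277,164),("ring",.075,139,447),("handletip_top",.07,433,232),("handletip",.06,447,290),("potbase_front",.068,428,245),
  ("gTL",.018,478,408),("gBL",.018,472,572),("pitcherL",.06,600,140)]:
    print(nm,np.round(plane("top",c(150,140,X,Y),z),4))
for nm,z,X,Y in [("mat",.006,398,216),("matL",.006,300,216),("matR",.006,497,216),("knob",.03,659,437),("liddisc",.0125,651,440),("gTR",.018,262,415),("gBR",.018,258,580)]:
    print(nm,np.round(plane("top",c(270,140,X,Y),z),4))
print("scene:")
for nm,z,X,Y in [("collarTop",.161,273,82),("potfoot",0.0,280,360),("ring",.075,192,488),("blue rim",.058,92,330),("mat",.006,737,180)]:
    print(nm,np.round(plane("scene",c(170,180,X,Y),z),4))
E
```

```text
collar [0.6195 0.1293 0.161 ]
dripperrim [0.6196 0.1299 0.144 ]
blue rim [0.6269 0.2338 0.058 ]
blueR [0.6264 0.2063 0.058 ]
ring [0.4765 0.2716 0.075 ]
handletip_top [0.5862 0.1229 0.07  ]
handletip [0.5577 0.1166 0.06  ]
potbase_front [0.5799 0.1256 0.068 ]
gTL [0.5013 0.104  0.018 ]
gBL [0.4143 0.1074 0.018 ]
pitcherL [0.6361 0.0368 0.06  ]
mat [ 0.6045 -0.1793  0.006 ]
matL [ 0.6052 -0.1255  0.006 ]
matR [ 0.604 -0.234  0.006]
knob [ 0.4784 -0.3101  0.03  ]
liddisc [ 0.4786 -0.3108  0.0125]
gTR [ 0.4947 -0.1002  0.018 ]
gBR [ 0.4073 -0.0957  0.018 ]
scene:
collarTop [0.6232 0.1325 0.161 ]
potfoot [0.621  0.1369 0.    ]
ring [0.476  0.2751 0.075 ]
blue rim [0.6272 0.239  0.058 ]
mat [ 0.603  -0.1711  0.006 ]
```

Call:
send_rows(
  increments=[
    [1,0,0,-0.02,0.133],
    [1,0,0,-0.02,0.133],
    [1,-0.03,-0.02,0,0],
    [1,-0.045,-0.031,0,0],
    [1,-0.045,-0.031,0,0],
    [1,-0.045,-0.031,0,0],
    [1,-0.045,-0.031,0,0],
    [1,-0.045,-0.031,0,0],
  ],
  squeeze=30,
)

```text
clock: 1.15
position: [0.3268, -0.2983, 0.2712]
ee_rot: [0.0, -0.707, 0.707, -0.0]
contact_force: [1.0, -0.1, -0.1]
width: 0.0856
```

Call:
send_rows(
  increments=[
    [1,-0.045,-0.031,0,0],
    [1,-0.055,-0.036,0,0],
    [1,-0.055,-0.036,0,0],
    [1,-0.055,-0.036,0,0],
    [1,-0.055,-0.036,0,0],
    [1,-0.055,-0.036,0,0],
    [1,-0.055,-0.036,0,0],
    [1,-0.053,-0.026,0,0],
  ],
)

```text
clock: 2.15
position: [0.5896, 0.1137, 0.2708]
ee_rot: [0.0, 0.707, -0.707, 0.0]
contact_force: [1.3, -0.9, 1.1]
width: 0.0853
```

```bash
python3 - <<'E'
from h import *
s=manip.get_state();print(s["position"],s["ee_rot"],s["contact_force"])
c=manip.calibration("wrist");T=c["camera_from_world"];print(-T[:3,:3].T@T[:3,3])
cv2.imwrite("pics/w1.png",manip.get_image("wrist")[:,:,::-1])
cv2.imwrite("pics/t3.png",manip.get_image("top")[:,:,::-1])
print(proj("wrist",[.62,.13,.161],c),proj("wrist",[.476,.273,.075],c))
E
```

```text
[0.58963551 0.11371253 0.27077344] [ 2.10739635e-04  7.07125470e-01 -7.07088046e-01  1.43295953e-04] [ 1.32257555 -0.94762912  1.09584313]
[0.65942125 0.11400157 0.41330383]
[258.24545697 170.59944742] [152.7540083 271.8683603]
```

View pics/w1.png

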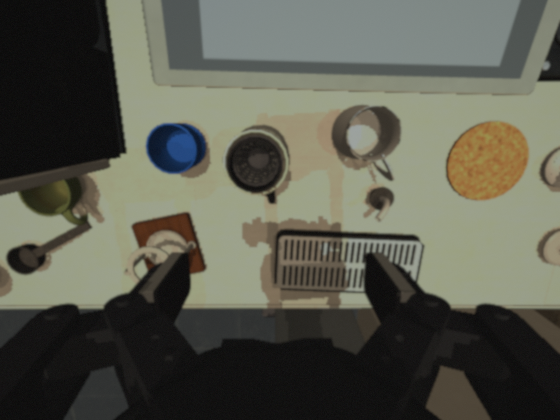

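```bash
python3 - <<'E'
from h import *
s=manip.get_state();print(s["position"],s["qd"])
c=manip.calibration("wrist");
cv2.imwrite("pics/w2.png",manip.get_image("wrist")[:,:,::-1])
crop("pics/w2.png",200,110,120,100,6,"pics/w2c.png")
np.save("w2cal.npy",c,allow_pickle=True)
E
```

```text
[0.5904015  0.11725691 0.26991443] [-0.06378995 -0.03928831  0.05671197 -0.08394068  0.03836626 -0.04215674]
```

View pics/w2c.png

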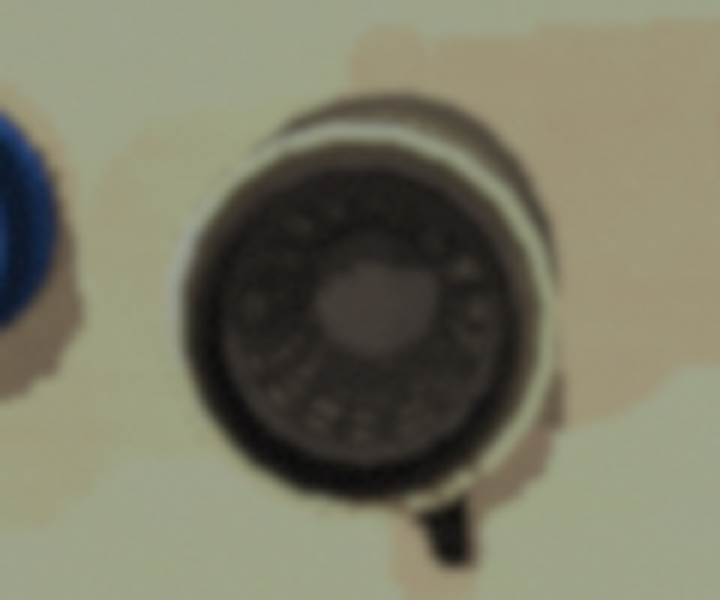

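```bash
python3 - <<'E'
from h import *
c=np.load("w2cal.npy",allow_pickle=True).item()
f=lambda X,Y:((X+.5)/6-.5+200,(Y+.5)/6-.5+110)
for X,Y,z in [(358,325,.161),(188,325,.161),(528,325,.161),(358,502,.161),(368,320,.144),(180,320,.144),(556,320,.144),(368,125,.144),(450,560,.065)]:print(X,Y,np.round(plane("wrist",f(X,Y),z,c),4))
print(manip.get_state()["position"])
E
```

```text
358 325 [0.6268 0.1331 0.161 ]
188 325 [0.6266 0.1575 0.161 ]
528 325 [0.6269 0.1087 0.161 ]
358 502 [0.6007 0.1334 0.161 ]
368 320 [0.6253 0.1326 0.144 ]
180 320 [0.6251 0.1614 0.144 ]
556 320 [0.6254 0.1039 0.144 ]
368 125 [0.6541 0.1323 0.144 ]
450 560 [0.5659 0.1207 0.065 ]
[0.58901509 0.11434203 0.27005422]
```

Call:
send_rows(
  increments=[
    [1,-0.009,-0.016,0,0],
    [1,-0.008,-0.017,0,0],
    [1,0,0,0.03,0],
    [1,0,0,0.03,0],
    [1,0,0,0.02,0],
    [1,0,0,0,0],
    [1,0,0,0,0],
  ],
)

```text
clock: 3.18
position: [0.6219, 0.128, 0.1923]
ee_rot: [0.0, -0.707, 0.708, -0.001]
contact_force: [-0.1, -0.1, -0.3]
width: 0.0855
```

```bash
python3 - <<'E'
from h import *
s=manip.get_state();print(s["position"],s["qd"])
c=manip.calibration("wrist");T=c["camera_from_world"];print(-T[:3,:3].T@T[:3,3])
cv2.imwrite("pics/w3.png",manip.get_image("wrist")[:,:,::-1])
crop("pics/w3.png",140,90,280,210,2.8,"pics/w3c.png")
np.save("w3cal.npy",c,allow_pickle=True)
E
```

```text
[0.62186935 0.12799247 0.19231995] [ 0.00544938 -0.0066705  -0.01461966  0.0017701  -0.00492868  0.00174182]
[0.69146231 0.12814733 0.33495444]
```

View pics/w3c.png

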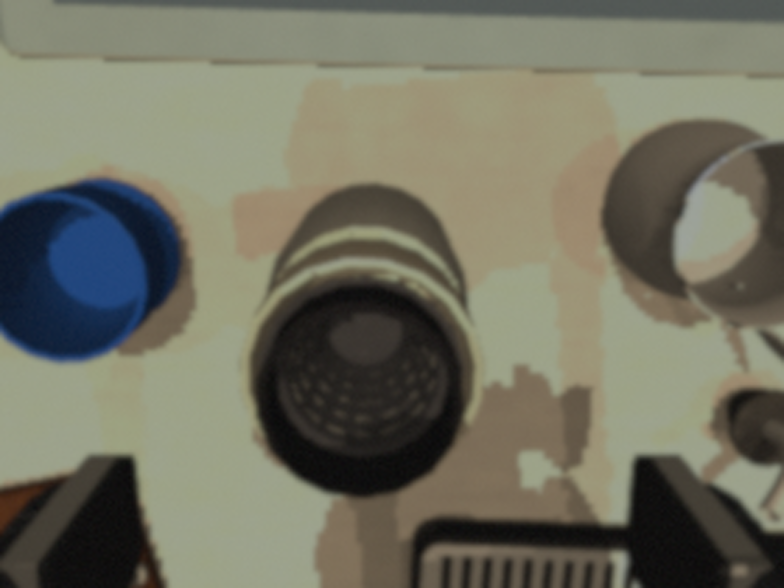

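```bash
python3 - <<'E'
from h import *
c=np.load("w3cal.npy",allow_pickle=True).item()
f=lambda X,Y:((X+.5)/2.8-.5+140,(Y+.5)/2.8-.5+90)
for X,Y,z in [(258,395,.161),(470,395,.161),(363,494,.161),(245,375,.144),(482,375,.144),(363,258,.144)]:print(X,Y,np.round(plane("wrist",f(X,Y),z,c),4))
E
```

```text
258 395 [0.6263 0.1567 0.161 ]
470 395 [0.6262 0.1087 0.161 ]
363 494 [0.6015 0.1331 0.161 ]
245 375 [0.6252 0.1625 0.144 ]
482 375 [0.6251 0.104  0.144 ]
363 258 [0.6544 0.1331 0.144 ]
```

Call:
send_rows(
  increments=[
    [1,-0.005,-0.003,0,0],
    [1,0,0,0.02,0],
    [1,0,0,0.016,0],
    [1,0,0,0.01,0],
    [1,0,0,0,0],
    [1,0,0,0,0],
  ],
)

```text
clock: 3.98
position: [0.625, 0.1339, 0.1457]
ee_rot: [0.0, -0.707, 0.707, -0.0]
contact_force: [-1.1, 0.4, 0.3]
width: 0.0855
```

Call:
send_rows(
  increments=[
    [0.65,0,0,0,0],
    [0.5,0,0,0,0],
    [0.4,0,0,0,0],
    [0.4,0,0,0,0],
    [0.4,0,0,0,0],
  ],
  squeeze=30,
)

```text
clock: 4.6
position: [0.6249, 0.1338, 0.146]
ee_rot: [0.0, -0.707, 0.707, -0.0]
contact_force: [-1.4, -0.2, 4.6]
width: 0.0467
```

Call:
send_rows(
  increments=[
    [0.3,0,0,0,0],
    [0.3,0,0,0,0],
    [0.3,0,0,-0.004,0],
    [0.3,0,0,-0.01,0],
    [0.3,0,0,-0.01,0],
  ],
  squeeze=35,
)

```text
clock: 5.22
position: [0.6244, 0.1339, 0.1696]
ee_rot: [-0.0, -0.707, 0.707, 0.0]
contact_force: [-0.5, 0.5, -0.4]
width: 0.0464
```

```bash
python3 - <<'E'
from h import *
s=manip.get_state();print(s["position"],s["contact_force"],s["width"])
im=np.vstack([cv2.resize(manip.get_image(n)[y:y+120,x:x+160],(640,480)) for n,x,y in (("scene",150,130),)])
cv2.imwrite("pics/s4.png",im[:,:,::-1])
E
```

```text
[0.62442387 0.13385066 0.16957566] [-0.53987734  0.47832523 -0.37464054] 0.04643750751981558
```

View pics/s4.png

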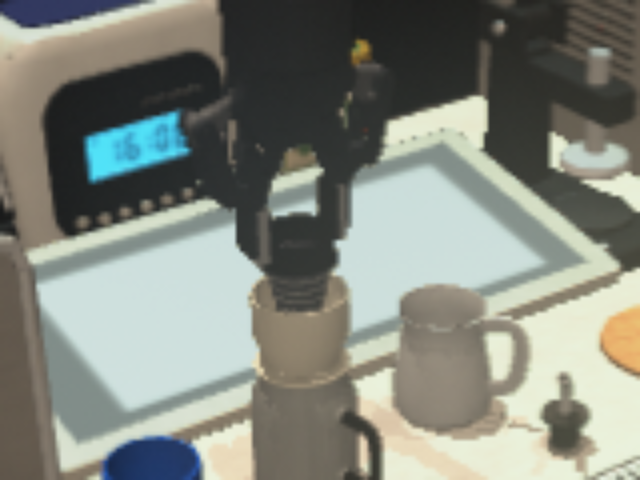

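Call:
send_rows(
  increments=[
    [0.3,0,0,-0.02,0],
    [0.3,0,0,-0.03,0],
    [0.3,0,0,-0.03,0],
    [0.3,0,0.03,-0.01,0],
    [0.3,0,0.04,0,0],
    [0.3,0,0.04,0,0],
    [0.3,0,0.04,0,0],
    [0.3,0,0.04,0,0],
  ],
)

```text
clock: 6.28
position: [0.4333, 0.1338, 0.2596]
ee_rot: [0.0, -0.707, 0.707, -0.0]
contact_force: [0.2, 0.3, -0.1]
width: 0.0465
```

```bash
python3 - <<'E'
from h import *
print(plane("scene",(162,268),0),plane("scene",(57,305),0))
s=manip.get_state();print(s["position"],s["contact_force"],s["width"])
c=manip.calibration("wrist")
cv2.imwrite("pics/w5.png",manip.get_image("wrist")[:,:,::-1])
np.save("w5cal.npy",c,allow_pickle=True)
E
```

```text
[0.65730237 0.30071817 0.        ] [0.67573268 0.55697126 0.        ]
[0.43326553 0.13384909 0.25964118] [ 0.18132735  0.33919565 -0.14731273] 0.04653693130121658
```

View pics/w5.png

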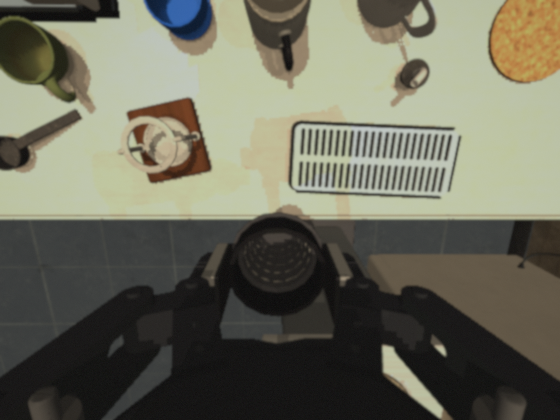

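```bash
python3 - <<'E'
from h import *
crop("pics/w5.png",110,90,100,100,6,"pics/w5c.png")
crop("pics/w5.png",280,110,190,100,4,"pics/w5g.png")
E
```

```text
(no output)
```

View pics/w5c.png

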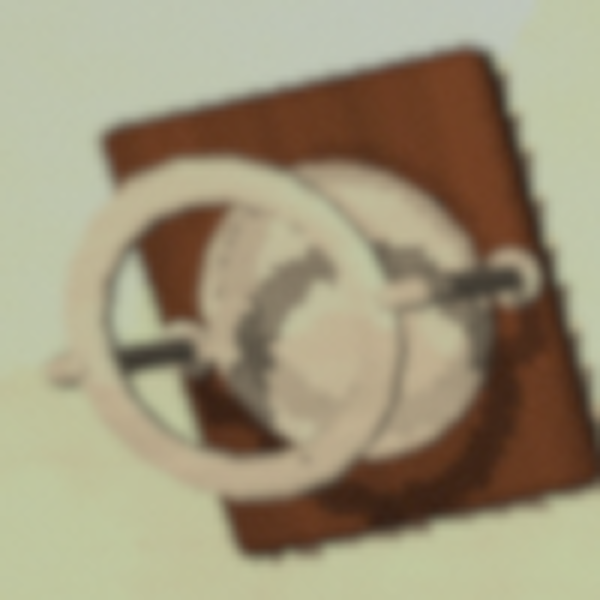

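View pics/w5g.png

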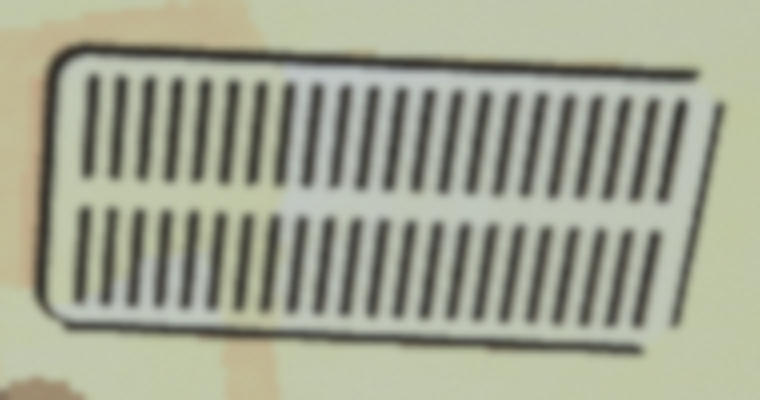

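```bash
python3 - <<'E'
from h import *
c=np.load("w5cal.npy",allow_pickle=True).item()
f=lambda X,Y:((X+.5)/6-.5+110,(Y+.5)/6-.5+90)
for X,Y,z in [(238,327,.075),(66,310,.075),(408,345,.075),(220,155,.075),(255,500,.075)]:print(X,Y,np.round(plane("wrist",f(X,Y),z,c),4))
f=lambda X,Y:((X+.5)/4-.5+280,(Y+.5)/4-.5+110)
for X,Y,z in [(57,50,.018),(45,320,.018),(725,75,.018),(680,350,.018),(375,203,.018)]:print(X,Y,np.round(plane("wrist",f(X,Y),z,c),4))
E
```

```text
238 327 [0.4813 0.274  0.075 ]
66 310 [0.4843 0.3048 0.075 ]
408 345 [0.4781 0.2433 0.075 ]
220 155 [0.5113 0.2735 0.075 ]
255 500 [0.4495 0.2746 0.075 ]
57 50 [0.5047 0.1125 0.018 ]
45 320 [0.4175 0.1152 0.018 ]
725 75 [ 0.4965 -0.099   0.018 ]
680 350 [ 0.4069 -0.0993  0.018 ]
375 203 [0.4565 0.0078 0.018 ]
```

Call:
send_rows(
  increments=[
    [0.3,-0.03,-0.01,0,0],
    [0.3,-0.037,-0.014,0,0],
    [0.3,-0.037,-0.014,0,0],
    [0.3,-0.037,-0.01,0,0],
    [0.3,0,0,0.04,0],
    [0.3,0,0,0.04,0],
    [0.3,0,0,0.035,0],
    [0.3,0,0,0,0],
  ],
)

```text
clock: 7.32
position: [0.4807, 0.2741, 0.142]
ee_rot: [-0.003, -0.707, 0.707, 0.001]
contact_force: [-1.1, -0.8, -0.3]
width: 0.0466
```

```bash
python3 - <<'E'
from h import *
s=manip.get_state();print(s["position"],s["contact_force"],s["width"])
for n,x,y in (("scene",150,230),("wrist",200,150)):
    cv2.imwrite(f"pics/a6{n}.png",cv2.resize(manip.get_image(n)[y:y+120,x:x+160],(640,480),interpolation=cv2.INTER_CUBIC)[:,:,::-1])
E
```

```text
[0.48068282 0.27407902 0.14195622] [-1.14479521 -0.79376888 -0.28038985] 0.04656991186066331
```

View pics/a6scene.png

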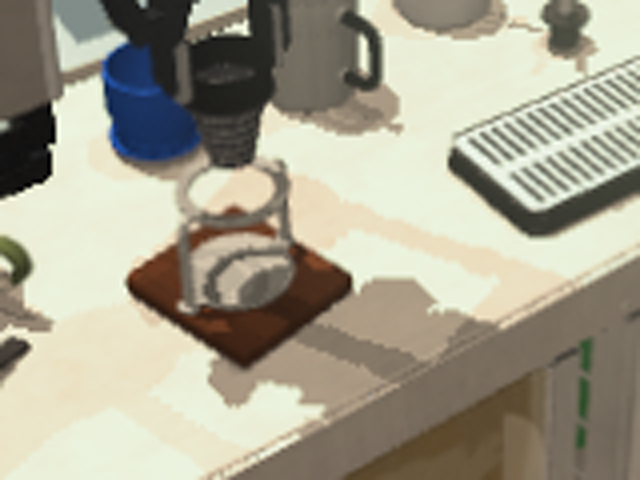

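View pics/a6wrist.png

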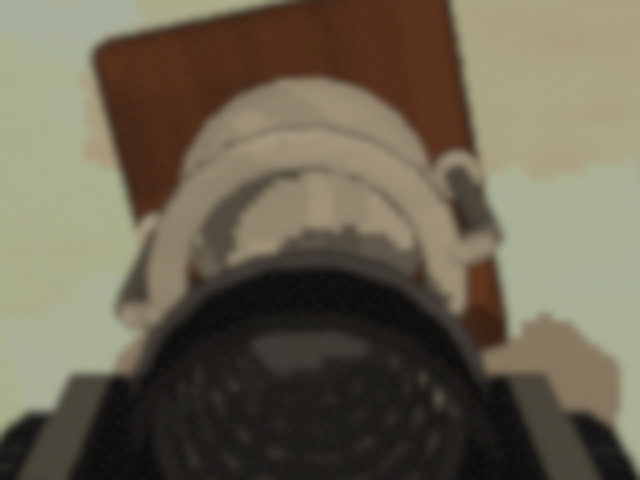

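```bash
python3 - <<'E'
from h import *
print(plane("scene",(207.7,267.5),.095),plane("scene",(208.2,277.8),.075))
E
```

```text
[0.4821976  0.27059504 0.095     ] [0.47397337 0.27586555 0.075     ]
```

Call:
send_rows(
  increments=[
    [0.3,0,0,0.015,0],
    [0.3,0,0,0.015,0],
    [0.3,0,0,0.012,0],
    [0.3,0,0,0.006,0],
    [0.3,0,0,0,0],
    [0.3,0,0,0,0],
  ],
)

```text
clock: 8.18
position: [0.4829, 0.275, 0.0966]
ee_rot: [0.0, -0.707, 0.707, -0.0]
contact_force: [0.6, 0.7, -1.0]
width: 0.0463
```

```bash
python3 - <<'E'
from h import *
s=manip.get_state();print(s["position"],s["contact_force"],s["width"])
for n,x,y in (("scene",150,230),("wrist",200,150)):
    cv2.imwrite(f"pics/a7{n}.png",cv2.resize(manip.get_image(n)[y:y+120,x:x+160],(640,480),interpolation=cv2.INTER_CUBIC)[:,:,::-1])
E
```

```text
[0.48293338 0.27499726 0.0965584 ] [ 0.61066551  0.71608703 -1.0084793 ] 0.04627861925436948
```

View pics/a7scene.png

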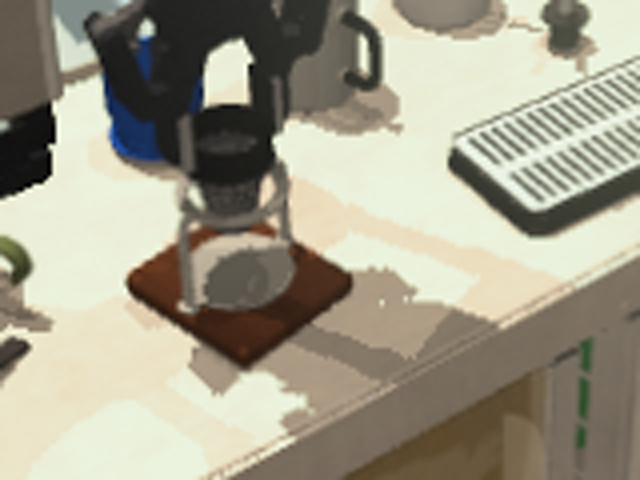

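View pics/a7wrist.png

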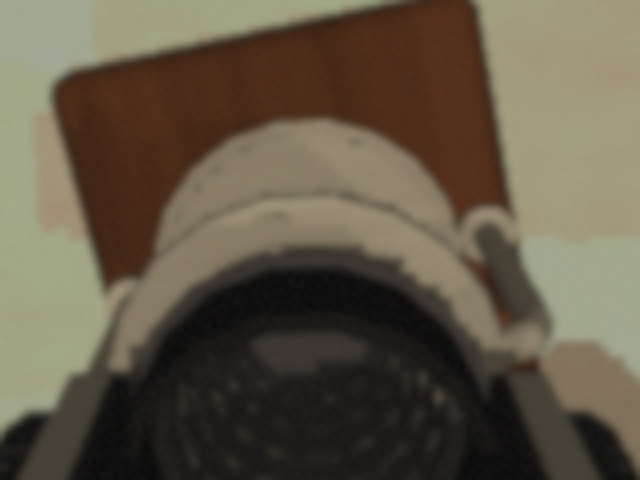

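Call:
send_rows(
  increments=[
    [0.3,0,0.002,0.005,0],
    [0.3,0,0,0.005,0],
    [0.3,0,0,0.003,0],
    [0.3,0,0,0.001,0],
    [0.3,0,0,0,0],
  ],
)

```text
clock: 8.9
position: [0.4806, 0.2748, 0.0822]
ee_rot: [-0.0, -0.707, 0.707, -0.0]
contact_force: [0.5, 0.7, -0.7]
width: 0.0465
```

Call:
send_rows(
  increments=[
    [0.3,0,0,0.002,0],
    [0.3,0,0,0.001,0],
    [0.3,0,0,0,0],
  ],
)

```text
clock: 9.28
position: [0.4807, 0.2749, 0.0797]
ee_rot: [0.0, -0.707, 0.707, -0.0]
contact_force: [-0.9, -1.8, 2.9]
width: 0.0466
```

```bash
python3 - <<'E'
from h import *
s=manip.get_state();print(s["position"],s["contact_force"],s["width"])
for n,x,y in (("scene",160,240),("wrist",200,150)):
    cv2.imwrite(f"pics/a8{n}.png",cv2.resize(manip.get_image(n)[y:y+90,x:x+120],(720,540),interpolation=cv2.INTER_CUBIC)[:,:,::-1])
E
```

```text
[0.4807281  0.27487858 0.07969478] [-0.86079866 -1.75385624  2.91804468] 0.046583956404023664
```

View pics/a8scene.png

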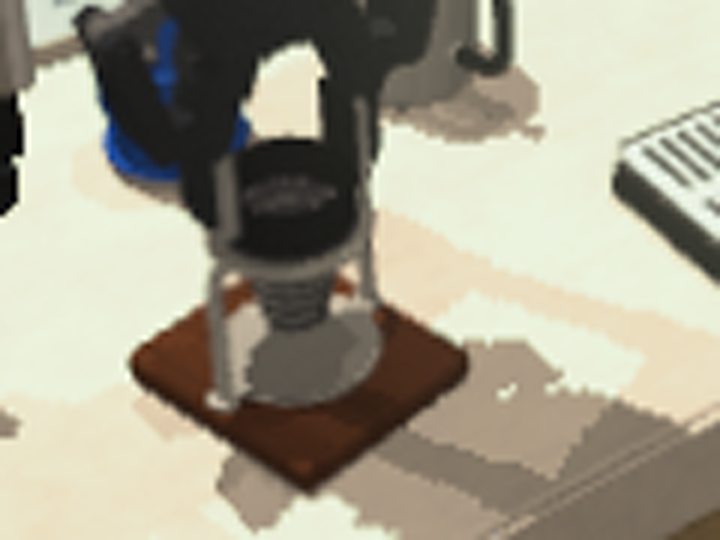

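View pics/a8wrist.png

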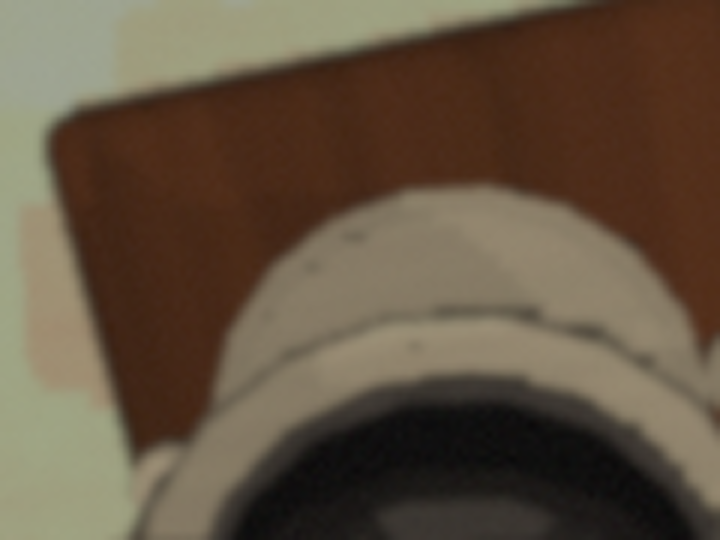

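Call:
send_rows(
  increments=[
    [0.58,0,0,0,0],
    [0.65,0,0,0,0],
    [0.75,0,0,0,0],
    [0.8,0,0,0,0],
    [0.8,0,0,-0.02,0],
    [0.9,0,0,-0.03,0],
    [1,0,0,-0.04,0],
    [1,0,0,-0.04,0],
  ],
)

```text
clock: 10.38
position: [0.4804, 0.2748, 0.2103]
ee_rot: [-0.0, -0.707, 0.707, 0.0]
contact_force: [0.6, -0.2, -0.9]
width: 0.0855
```

```bash
python3 - <<'E'
from h import *
s=manip.get_state();print(s["position"],s["contact_force"],s["width"])
for n,x,y in (("scene",160,240),("wrist",200,150)):
    cv2.imwrite(f"pics/a9{n}.png",cv2.resize(manip.get_image(n)[y:y+90,x:x+120],(720,540),interpolation=cv2.INTER_CUBIC)[:,:,::-1])
E
```

```text
[0.48039738 0.27475173 0.21026345] [ 0.61377549 -0.17827058 -0.86913702] 0.085513239407291
```

View pics/a9scene.png

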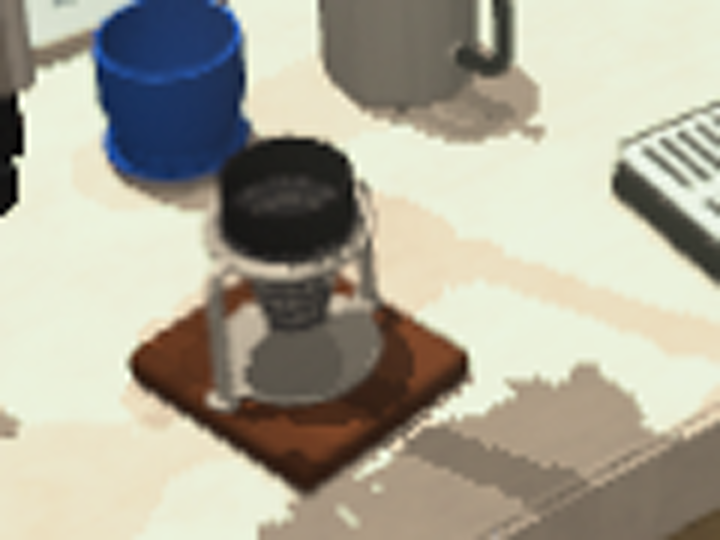

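View pics/a9wrist.png

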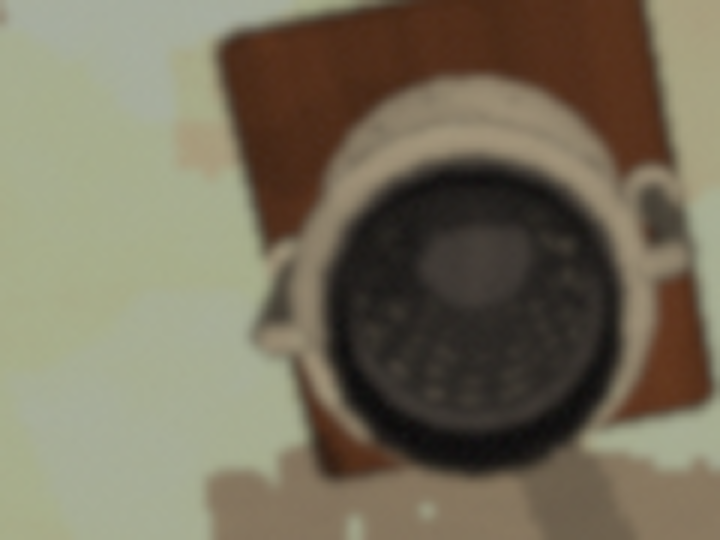

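Call:
send_rows(
  increments=[
    [1,0,0,-0.04,0],
    [1,0.03,-0.03,0,0],
    [1,0.03,-0.03,0,0],
    [1,0.03,-0.03,0,0],
    [1,0.03,-0.03,0,0],
    [1,0.021,-0.024,0,0],
    [1,0,0,0.03,0],
    [1,0,0,0,0],
  ],
)

```text
clock: 11.48
position: [0.6226, 0.1332, 0.2157]
ee_rot: [-0.003, -0.707, 0.707, 0.002]
contact_force: [-0.7, -0.2, -0.4]
width: 0.0851
```

```bash
python3 - <<'E'
from h import *
s=manip.get_state();print(s["position"],s["contact_force"],s["width"])
c=manip.calibration("wrist");np.save("w10cal.npy",c,allow_pickle=True)
cv2.imwrite("pics/w10.png",manip.get_image("wrist")[:,:,::-1])
crop("pics/w10.png",200,120,150,120,5,"pics/w10c.png")
E
```

```text
[0.62263014 0.13317054 0.21573577] [-0.66407185 -0.2200785  -0.39889916] 0.08510350661226262
```

View pics/w10c.png

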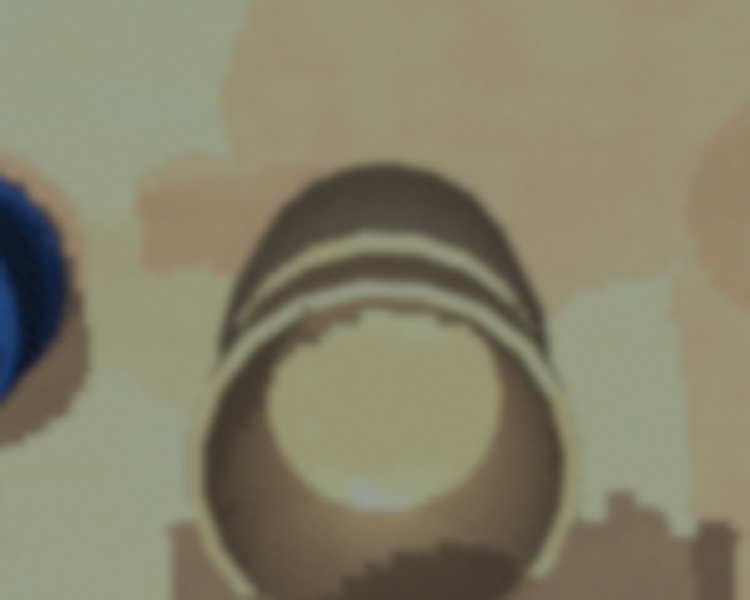

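```bash
python3 - <<'E'
from h import *
c=np.load("w10cal.npy",allow_pickle=True).item()
f=lambda X,Y:((X+.5)/5-.5+200,(Y+.5)/5-.5+120)
for X,Y,z in [(190,460,.144),(577,460,.144),(383,280,.144)]:print(X,Y,np.round(plane("wrist",f(X,Y),z,c),4))
E
```

```text
190 460 [0.6269 0.1634 0.144 ]
577 460 [0.6268 0.1041 0.144 ]
383 280 [0.6548 0.1338 0.144 ]
```

Call:
send_rows(
  increments=[
    [1,0,-0.002,0.03,0],
    [1,0,0,0.03,0],
    [1,0,0,0.025,0],
    [1,0,0,0.012,0],
    [1,0,0,0,0],
    [1,0,0,0,0],
  ],
)

```text
clock: 12.28
position: [0.6275, 0.1341, 0.1237]
ee_rot: [-0.001, 0.707, -0.707, 0.001]
contact_force: [-0.0, -1.3, -0.2]
width: 0.0852
```

Call:
send_rows(
  increments=[
    [1,0,0.002,0.006,0],
    [1,0,0.001,0.004,0],
    [1,0,0,0,0],
    [0.85,0,0,0,0],
    [0.75,0,0,0,0],
    [0.65,0,0,0,0],
    [0.55,0,0,0,0],
    [0.5,0,0,0,0],
  ],
  squeeze=40,
)

```text
clock: 13.28
position: [0.624, 0.1337, 0.1128]
ee_rot: [0.0, -0.707, 0.707, -0.0]
contact_force: [0.0, -0.5, 3.5]
width: 0.0608
```

Call:
send_rows(
  increments=[
    [0.5,0,0,0,0],
    [0.5,0,0,-0.005,0],
    [0.5,0,0,-0.008,0],
    [0.5,0,0,-0.012,0],
    [0.5,0,0,0,0],
  ],
)

```text
clock: 13.9
position: [0.6245, 0.134, 0.1387]
ee_rot: [0.001, -0.707, 0.707, -0.001]
contact_force: [0.7, -0.3, -2.5]
width: 0.0602
```

```bash
python3 - <<'E'
from h import *
s=manip.get_state();print(s["position"],s["contact_force"],s["width"])
for n,x,y in (("scene",160,160),):
    cv2.imwrite(f"pics/a11{n}.png",cv2.resize(manip.get_image(n)[y:y+120,x:x+160],(640,480),interpolation=cv2.INTER_CUBIC)[:,:,::-1])
E
```

```text
[0.62449343 0.13398335 0.13870292] [ 0.68618773 -0.27183195 -2.46439831] 0.060170529697275446
```

View pics/a11scene.png

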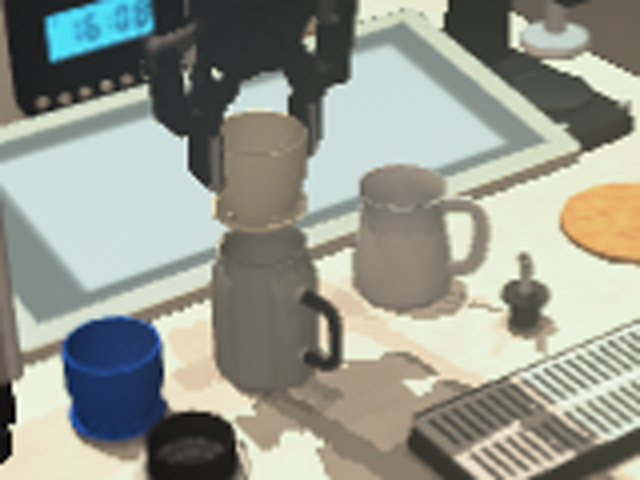

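Call:
send_rows(
  increments=[
    [0.5,0,0,-0.03,0],
    [0.5,0,0,-0.03,0],
    [0.5,0.022,0.03,0,0],
    [0.5,0.032,0.042,0,0],
    [0.5,0.032,0.042,0,0],
    [0.5,0.025,0.033,0,0],
    [0.5,0.017,0.021,0,0],
    [0.5,0,0,0,0],
  ],
)

```text
clock: 14.95
position: [0.4537, 0.0052, 0.1973]
ee_rot: [-0.0, -0.706, 0.708, 0.0]
contact_force: [1.0, 0.5, -2.2]
width: 0.0602
```

Call:
send_rows(
  increments=[
    [0.5,0,0,0.03,0],
    [0.5,0,0,0.04,0],
    [0.5,0,0,0.03,0],
    [0.5,0,0,0.02,0],
    [0.5,0,0,0.01,0],
    [0.5,0,0,0,0],
    [0.5,0,0,0,0],
  ],
)

```text
clock: 15.82
position: [0.4566, 0.0059, 0.068]
ee_rot: [-0.001, 0.707, -0.707, 0.001]
contact_force: [1.1, 0.0, -1.6]
width: 0.0603
```

```bash
python3 - <<'E'
from h import *
s=manip.get_state();print(s["position"],s["contact_force"],s["width"])
for n,x,y in (("scene",220,180),("wrist",200,150)):
    cv2.imwrite(f"pics/a12{n}.png",cv2.resize(manip.get_image(n)[y:y+120,x:x+160],(640,480),interpolation=cv2.INTER_CUBIC)[:,:,::-1])
E
```

```text
[0.45657712 0.0058945  0.06799452] [ 1.13210589  0.0455813  -1.61810021] 0.06030809411266863
```

View pics/a12scene.png

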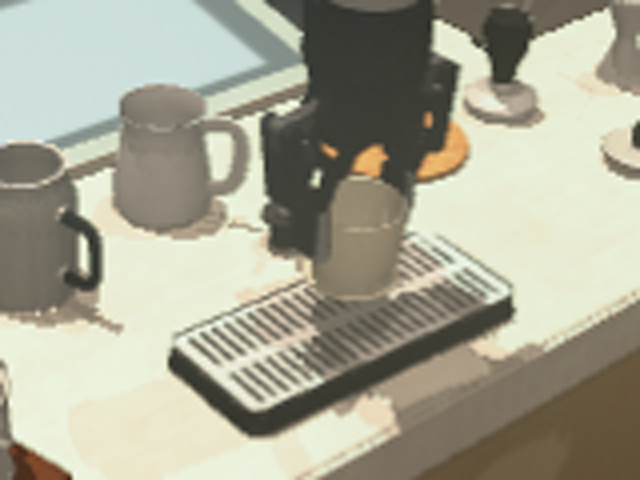

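View pics/a12wrist.png

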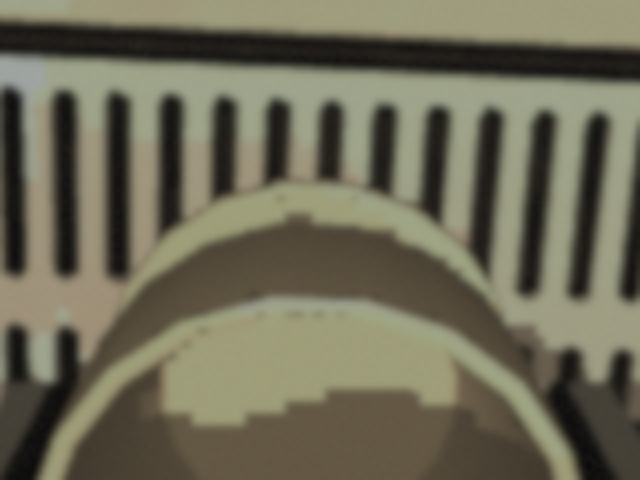

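Call:
send_rows(
  increments=[
    [0.5,0,0,0.008,0],
    [0.5,0,0,0.007,0],
    [0.5,0,0,0.004,0],
    [0.5,0,0,0.002,0],
    [0.5,0,0,0,0],
    [0.5,0,0,0,0],
  ],
)

```text
clock: 16.68
position: [0.4557, 0.0058, 0.0464]
ee_rot: [0.0, -0.707, 0.707, -0.0]
contact_force: [-0.2, -0.2, -1.4]
width: 0.0606
```

Call:
send_rows(
  increments=[
    [0.5,0,0,0.001,0],
    [0.5,0,0,0.001,0],
    [0.5,0,0,0,0],
  ],
)

```text
clock: 17.05
position: [0.4556, 0.0058, 0.0445]
ee_rot: [0.0, -0.707, 0.707, -0.0]
contact_force: [-0.8, 0.4, 0.6]
width: 0.0607
```

Contact begins (force changed from −1.5 to +0.6). One more millimetre, then release.

Call:
send_rows(
  increments=[
    [0.5,0,0,0.001,0],
    [0.5,0,0,0,0],
    [0.75,0,0,0,0],
    [0.85,0,0,0,0],
    [1,0,0,0,0],
    [1,0,0,0,0],
    [1,0,0,-0.02,0],
    [1,0,0,-0.03,0],
  ],
)

```text
clock: 18.05
position: [0.4546, 0.006, 0.093]
ee_rot: [-0.001, -0.707, 0.707, 0.001]
contact_force: [-0.8, -0.3, -0.5]
width: 0.0853
```

Call:
send_rows(
  increments=[
    [1,0,0,-0.04,0],
    [1,0,0,-0.05,0],
    [1,0,0,-0.03,0],
    [1,-0.02,-0.03,0,0],
    [1,-0.03,-0.045,0,0],
    [1,-0.03,-0.045,0,0],
  ],
)

```text
clock: 18.8
position: [0.5767, 0.0865, 0.2135]
ee_rot: [0.0, -0.707, 0.707, -0.0]
contact_force: [0.2, 0.0, 0.8]
width: 0.085
```

```bash
python3 - <<'E'
from h import *
s=manip.get_state();print(s["position"],s["contact_force"],s["width"])
c=manip.calibration("wrist");np.save("w13cal.npy",c,allow_pickle=True)
cv2.imwrite("pics/w13.png",manip.get_image("wrist")[:,:,::-1])
cv2.imwrite("pics/s13.png",manip.get_image("scene")[:,:,::-1])
crop("pics/s13.png",160,170,180,130,4,"pics/s13c.png")
E
```

```text
[0.57670162 0.08653201 0.21347616] [0.19677461 0.0213844  0.8061536 ] 0.08498968989227312
```

View pics/s13c.png

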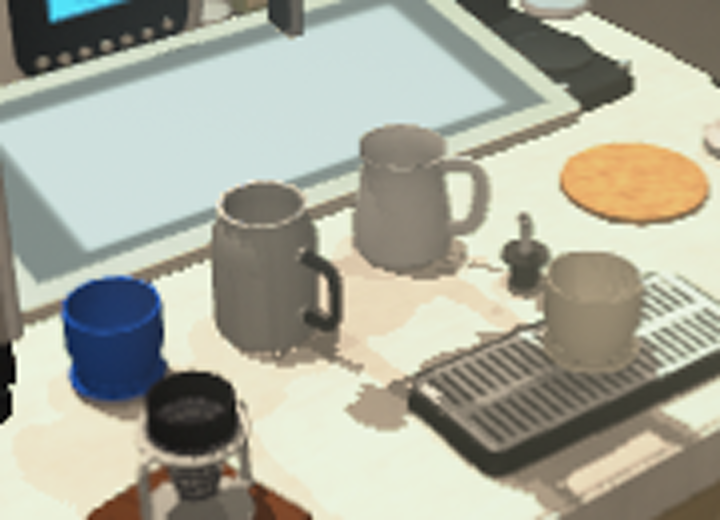

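View pics/w13.png

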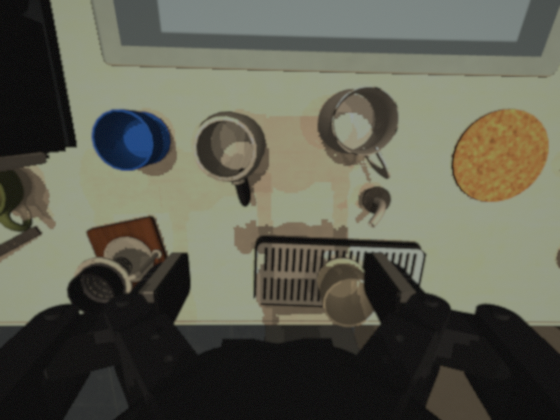

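```bash
python3 - <<'E'
from h import *
crop("pics/w13.png",180,100,100,110,6,"pics/w13p.png")
c=np.load("w13cal.npy",allow_pickle=True).item()
im=cv2.imread("pics/w13.png");hsv=cv2.cvtColor(im,cv2.COLOR_BGR2HSV)
m=cv2.inRange(hsv,(8,110,90),(25,255,255));m[:, :420]=0
cs=max(cv2.findContours(m,0,2)[0],key=cv2.contourArea);e=cv2.fitEllipse(cs);print(e,plane("wrist",e[0],.006,c))
im=cv2.imread("pics/top0.png");hsv=cv2.cvtColor(im,cv2.COLOR_BGR2HSV)
m=cv2.inRange(hsv,(8,90,120),(25,255,255));m[:, :300]=0;m[:,400:]=0
cs=max(cv2.findContours(m,0,2)[0],key=cv2.contourArea);e=cv2.fitEllipse(cs);print(e,plane("top",e[0],.006))
E
```

```text
((499.976806640625, 155.12020874023438), (82.73656463623047, 101.92031860351562), 50.51346969604492) [ 0.60974685 -0.17682312  0.006     ]
((349.1213684082031, 183.08697509765625), (37.839054107666016, 39.14131164550781), 120.5347671508789) [ 0.60373874 -0.17908634  0.006     ]
```

View pics/w13p.png

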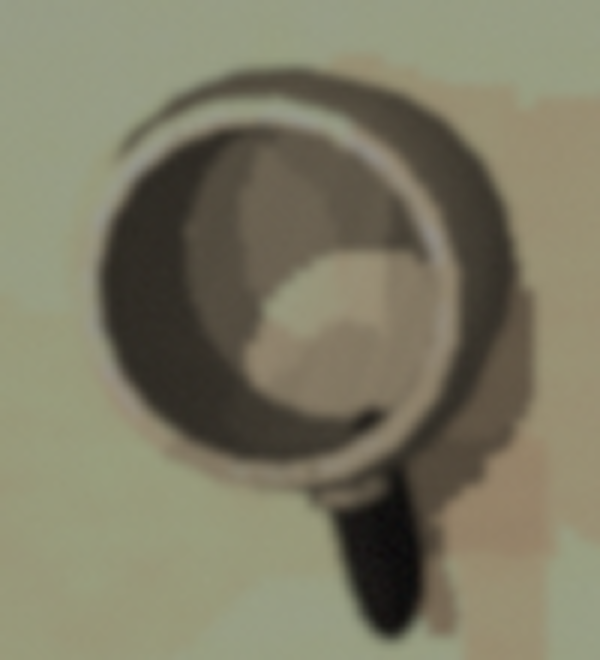

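```bash
python3 - <<'E'
from h import *
c=np.load("w13cal.npy",allow_pickle=True).item()
f=lambda X,Y:((X+.5)/6-.5+180,(Y+.5)/6-.5+100)
for X,Y,z in [(272,292,.092),(82,292,.092),(462,292,.092),(272,97,.092),(272,488,.092),(390,635,.06)]:print(X,Y,np.round(plane("wrist",f(X,Y),z,c),4))
print(manip.get_state()["position"])
E
```

```text
272 292 [0.6254 0.1328 0.092 ]
82 292 [0.6254 0.161  0.092 ]
462 292 [0.6253 0.1047 0.092 ]
272 97 [0.653  0.1314 0.092 ]
272 488 [0.5959 0.1343 0.092 ]
390 635 [0.5636 0.1206 0.06  ]
[0.57984795 0.08844938 0.21224738]
```

Call:
send_rows(
  increments=[
    [1,-0.022,-0.022,0,0],
    [1,-0.022,-0.023,0,0],
    [1,0,0,0,0],
    [1,0,0,0.03,0],
    [1,0,0,0.03,0],
    [1,0,0,0.02,0],
    [1,0,0,0,0],
    [1,0,0,0,0],
  ],
)

```text
clock: 19.9
position: [0.6207, 0.1293, 0.1342]
ee_rot: [0.0, -0.707, 0.707, -0.0]
contact_force: [0.1, -0.6, 0.4]
width: 0.0849
```

```bash
python3 - <<'E'
from h import *
s=manip.get_state();print(s["position"],s["contact_force"],s["width"])
c=manip.calibration("wrist");np.save("w14cal.npy",c,allow_pickle=True)
cv2.imwrite("pics/w14.png",manip.get_image("wrist")[:,:,::-1])
E
```

```text
[0.62066336 0.12933529 0.13424521] [ 0.11908372 -0.62906369  0.38267674] 0.0849479127588005
```

View pics/w14.png

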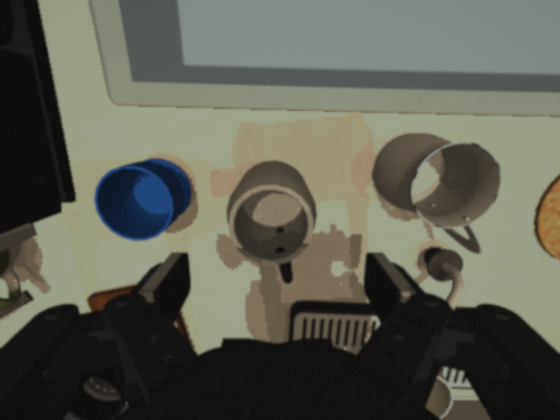

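Call:
send_rows(
  increments=[
    [1,-0.004,-0.004,0.01,0],
    [1,0,0,0.02,0],
    [1,0,0,0.02,0],
    [1,0,0,0.02,0],
    [1,0,0,0.01,0],
    [1,0,0,0,0],
    [1,0,0,0,0],
  ],
)

```text
clock: 20.82
position: [0.6253, 0.134, 0.0541]
ee_rot: [0.001, -0.707, 0.707, -0.001]
contact_force: [0.9, 0.1, -1.3]
width: 0.0852
```

Call:
send_rows(
  increments=[
    [1,0,0,0.008,0],
    [1,0,0,0.008,0],
    [1,0,0,0.008,0],
    [1,0,0,0,0],
    [0.9,0,0,0,0],
    [0.8,0,0,0,0],
    [0.7,0,0,0,0],
    [0.6,0,0,0,0],
  ],
  squeeze=60,
)

```text
clock: 21.82
position: [0.6252, 0.1337, 0.0301]
ee_rot: [0.0, -0.707, 0.707, -0.001]
contact_force: [-0.2, -2.1, 4.2]
width: 0.0662
```

Call:
send_rows(
  increments=[
    [0.55,0,0,0,0],
    [0.55,0,0,-0.005,0],
    [0.55,0,0,-0.01,0],
    [0.55,0,0,-0.015,0],
    [0.55,0,0,0,0],
  ],
)

```text
clock: 22.45
position: [0.626, 0.134, 0.0611]
ee_rot: [0.001, -0.707, 0.707, -0.001]
contact_force: [-0.9, -0.1, -4.3]
width: 0.066
```

```bash
python3 - <<'E'
from h import *
s=manip.get_state();print(s["position"],s["contact_force"],s["width"])
for n,x,y in (("scene",160,160),):
    cv2.imwrite(f"pics/a15{n}.png",cv2.resize(manip.get_image(n)[y:y+120,x:x+160],(640,480),interpolation=cv2.INTER_CUBIC)[:,:,::-1])
E
```

```text
[0.62596358 0.13400926 0.06106493] [-0.87010185 -0.0842142  -4.32049375] 0.06603037300501563
```

View pics/a15scene.png

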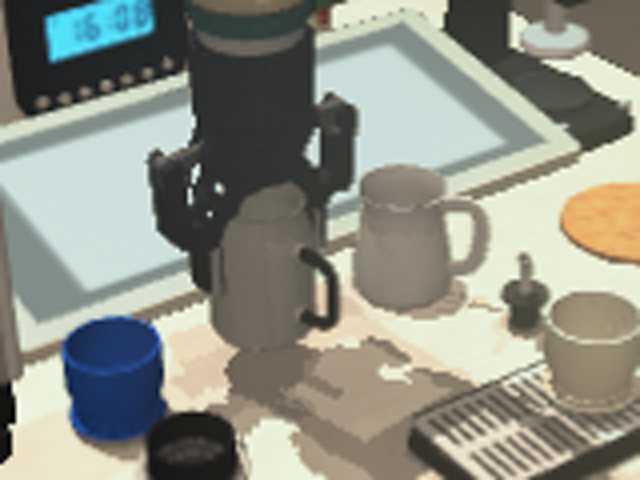

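Call:
send_rows(
  increments=[
    [0.55,0,0,-0.03,0],
    [0.55,0,0,-0.03,0],
    [0.55,0,0,-0.03,0],
    [0.55,0,0,-0.03,0],
    [0.55,0,0,0,0],
  ],
)

```text
clock: 23.12
position: [0.6261, 0.1341, 0.1816]
ee_rot: [0.002, -0.707, 0.707, -0.002]
contact_force: [0.6, 0.2, -5.2]
width: 0.0663
```

```bash
python3 - <<'E'
from h import *
print(manip.get_state()["position"])
c=lambda X,Y: ((X+.5)/5-.5+270,(Y+.5)/5-.5+140)
for X,Y,z in [(590,228,.01),(540,228,.01),(620,200,.07),(585,200,.07)]: print(np.round(plane("top",c(X,Y),z),4))
crop("pics/scene0.png",290,160,140,105,5.5,"pics/s0r.png")
E
```

```text
[0.62614684 0.1340633  0.18158   ]
[ 0.5959 -0.2843  0.01  ]
[ 0.5962 -0.2566  0.01  ]
[ 0.5981 -0.2847  0.07  ]
[ 0.5983 -0.2663  0.07  ]
```

View pics/s0r.png

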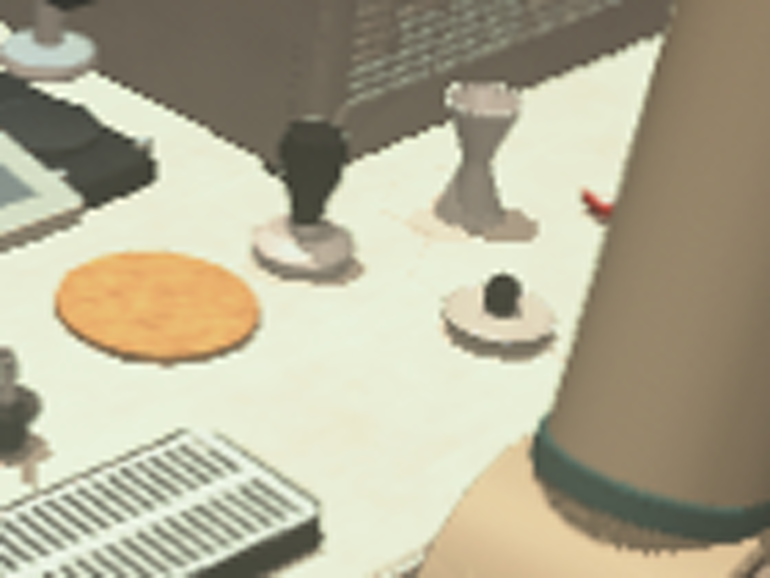

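Call:
send_rows(
  increments=[
    [0.55,0.02,0.001,0,0],
    [0.55,0.035,0.002,0,0],
    [0.55,0.045,0.003,0,0],
    [0.55,0.05,0.003,0,0],
    [0.55,0.05,0.003,0,0],
    [0.55,0.05,0.003,0,0],
    [0.55,0.04,0.002,0,0],
    [0.55,0.02,0,0,0],
  ],
)

```text
clock: 24.12
position: [0.6056, -0.1791, 0.177]
ee_rot: [-0.001, -0.706, 0.708, 0.002]
contact_force: [-1.0, 0.9, -5.1]
width: 0.0664
```

Call:
send_rows(
  increments=[
    [0.55,0,0,0,0],
    [0.55,0,0,0.02,0],
    [0.55,0,0,0.03,0],
    [0.55,0,0,0.03,0],
    [0.55,0,0,0.02,0],
    [0.55,0,0,0,0],
    [0.55,0,0,0,0],
  ],
)

```text
clock: 25.0
position: [0.6081, -0.1754, 0.08]
ee_rot: [-0.0, 0.707, -0.707, 0.0]
contact_force: [0.5, 0.2, -5.0]
width: 0.066
```

```bash
python3 - <<'E'
from h import *
s=manip.get_state();print(s["position"],s["contact_force"],s["width"])
for n,x,y in (("scene",250,130),("wrist",200,150),("top",280,100)):
    cv2.imwrite(f"pics/a16{n}.png",cv2.resize(manip.get_image(n)[y:y+120,x:x+160],(640,480),interpolation=cv2.INTER_CUBIC)[:,:,::-1])
E
```

```text
[ 0.60814666 -0.17544357  0.07998815] [ 0.50487746  0.1849586  -5.03984888] 0.06600965361673895
```

View pics/a16scene.png

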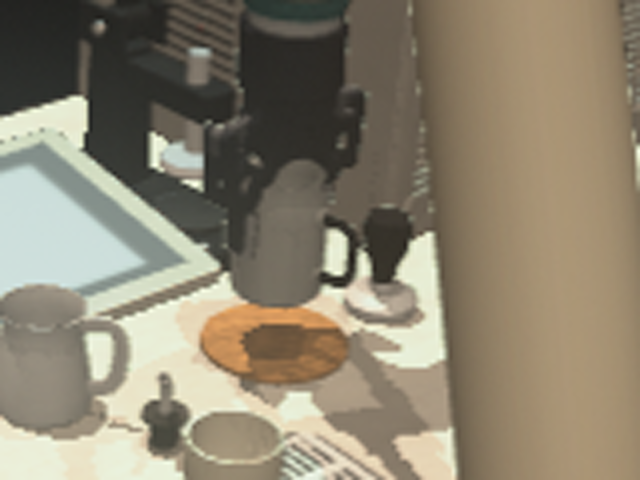

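View pics/a16wrist.png

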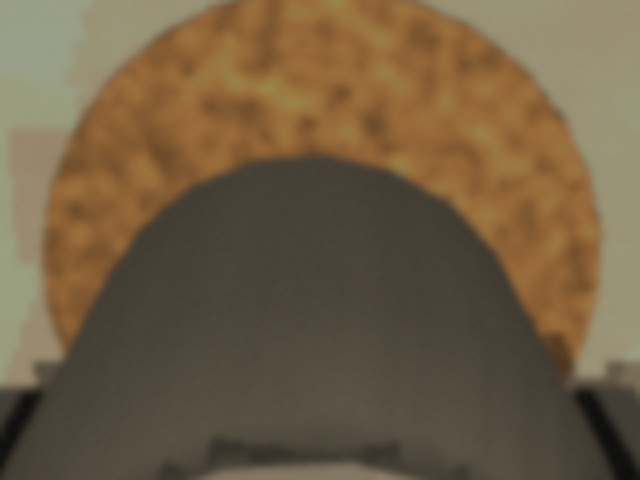

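Call:
send_rows(
  increments=[
    [0.55,0,0,0.012,0],
    [0.55,0,0,0.012,0],
    [0.55,0,0,0.01,0],
    [0.55,0,0,0.005,0],
    [0.55,0,0,0.003,0],
    [0.55,0,0,0,0],
    [0.55,0,0,0,0],
  ],
)

```text
clock: 26.02
position: [0.6078, -0.1763, 0.0377]
ee_rot: [0.0, -0.707, 0.707, -0.0]
contact_force: [-0.4, 0.0, -5.5]
width: 0.0662
```

Call:
send_rows(
  increments=[
    [0.55,0,0,0.001,0],
    [0.55,0,0,0.001,0],
    [0.55,0,0,0,0],
  ],
)

```text
clock: 26.4
position: [0.6078, -0.1763, 0.0362]
ee_rot: [0.0, -0.707, 0.707, -0.0]
contact_force: [-0.6, 0.8, 1.0]
width: 0.0663
```

Call:
send_rows(
  increments=[
    [0.55,0,0,0.001,0],
    [0.85,0,0,0,0],
    [0.95,0,0,0,0],
    [1,0,0,0,0],
    [1,0,0,0,0],
    [1,0,0,-0.02,0],
    [1,0,0,-0.03,0],
    [1,0,0,-0.04,0],
  ],
)

```text
clock: 27.4
position: [0.6068, -0.1759, 0.1241]
ee_rot: [-0.001, -0.707, 0.707, 0.001]
contact_force: [1.0, -0.3, -0.1]
width: 0.0857
```

Call:
send_rows(
  increments=[
    [1,0,0,-0.045,0],
    [1,0,0,-0.045,0],
    [1,0,0.03,0,0],
    [1,0,0.04,0,0],
    [1,0,0,0,0],
    [1,0,0,0,0],
  ],
)

```text
clock: 28.15
position: [0.5382, -0.1764, 0.2146]
ee_rot: [0.0, -0.707, 0.707, -0.001]
contact_force: [0.5, 0.8, -0.5]
width: 0.085
```

```bash
python3 - <<'E'
from h import *
s=manip.get_state();print(s["position"],s["contact_force"],s["width"])
c=manip.calibration("wrist");np.save("w17cal.npy",c,allow_pickle=True)
cv2.imwrite("pics/w17.png",manip.get_image("wrist")[:,:,::-1])
cv2.imwrite("pics/s17.png",manip.get_image("scene")[:,:,::-1])
crop("pics/s17.png",250,130,160,120,4,"pics/s17c.png")
E
```

```text
[ 0.53818073 -0.17638568  0.21462144] [ 0.45033174  0.75703514 -0.49918721] 0.08501638395766359
```

View pics/w17.png

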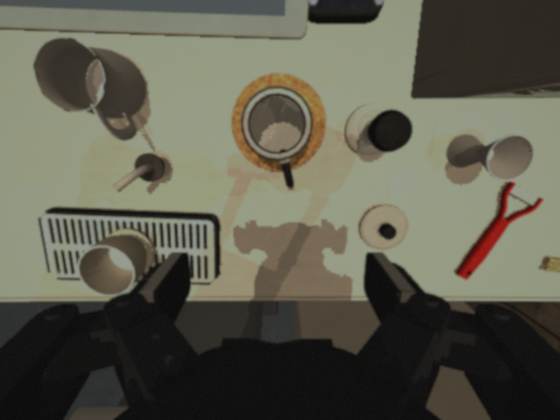

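View pics/s17c.png

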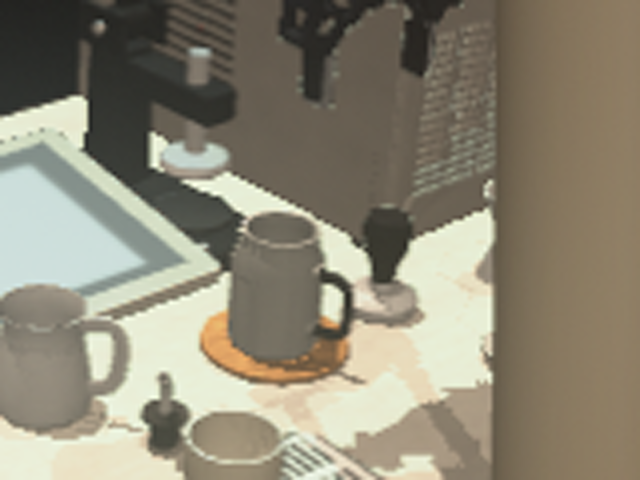

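```bash
python3 - <<'E'
from h import *
crop("pics/w17.png",225,65,110,110,6,"pics/w17p.png")
crop("pics/w17.png",345,195,75,60,8,"pics/w17l.png")
E
```

```text
(no output)
```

View pics/w17p.png

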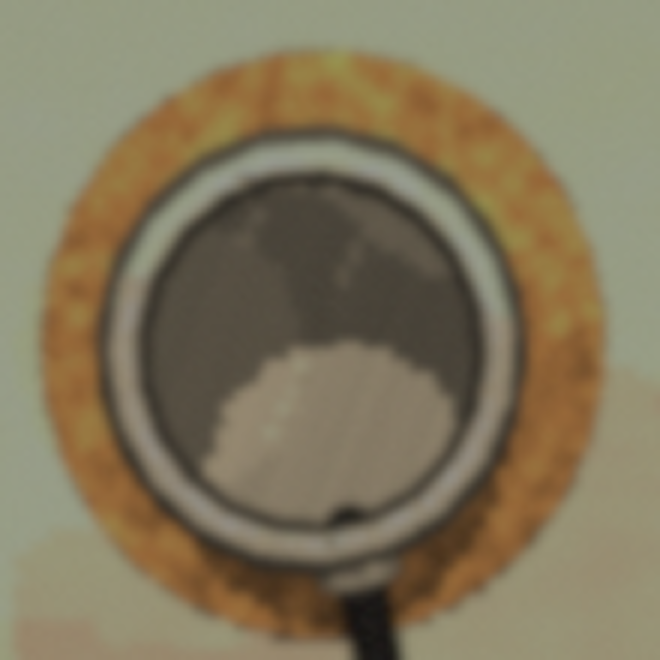

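View pics/w17l.png

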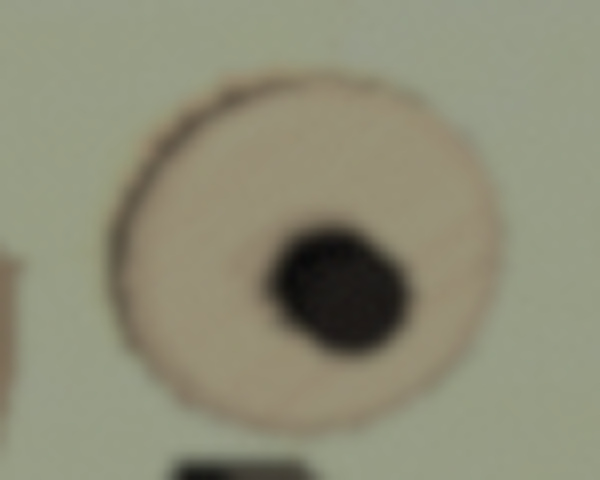

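```bash
python3 - <<'E'
from h import *
c=np.load("w17cal.npy",allow_pickle=True).item()
f=lambda X,Y:((X+.5)/6-.5+225,(Y+.5)/6-.5+65)
print("pot",plane("wrist",f(313.5,350),.098,c),plane("wrist",f(143,350),.098,c),plane("wrist",f(485,350),.098,c));print("mat",plane("wrist",f(323,344),.006,c))
f=lambda X,Y:((X+.5)/8-.5+345,(Y+.5)/8-.5+195)
print("lid",plane("wrist",f(311,253),.0125,c),plane("wrist",f(120,253),.0125,c),plane("wrist",f(503,253),.0125,c));print("knob",plane("wrist",f(350,295),.03,c),plane("wrist",f(336,283),.022,c))
print(manip.get_state()["position"])
E
```

```text
pot [ 0.60853259 -0.17629089  0.098     ] [ 0.60854919 -0.15203347  0.098     ] [ 0.60850189 -0.20069162  0.098     ]
mat [ 0.609925   -0.17817843  0.006     ]
lid [ 0.48448199 -0.30940476  0.0125    ] [ 0.48449794 -0.27963848  0.0125    ] [ 0.48446988 -0.33926942  0.0125    ]
knob [ 0.48410893 -0.30907371  0.03      ] [ 0.48303422 -0.30999983  0.022     ]
[ 0.53855662 -0.17636945  0.2142605 ]
```

Call:
send_rows(
  increments=[
    [0.6,0.03,0.012,0,0],
    [0.6,0.04,0.016,0,0],
    [0.6,0.04,0.016,0,0],
    [0.6,0.023,0.01,0,0],
    [0.6,0,0,0.04,0],
    [0.6,0,0,0.05,0],
    [0.6,0,0,0.03,0],
    [0.6,0,0,0,0],
  ],
)

```text
clock: 29.25
position: [0.4826, -0.3082, 0.0916]
ee_rot: [0.0, 0.707, -0.707, -0.003]
contact_force: [-0.7, 0.1, 0.9]
width: 0.0512
```

```bash
python3 - <<'E'
from h import *
manip.get_image("top")
s=manip.get_state();print(s["position"],s["contact_force"],s["width"])
c=manip.calibration("wrist");np.save("w18cal.npy",c,allow_pickle=True)
cv2.imwrite("pics/w18.png",manip.get_image("wrist")[:,:,::-1])
crop("pics/w18.png",195,190,160,120,5,"pics/w18c.png")
print(manip.get_state()["position"])
E
```

```text
[ 0.4838577  -0.30917298  0.09350968] [0.08550842 0.1298943  0.07663263] 0.051633355289574794
[ 0.48460552 -0.30979758  0.09478188]
```

View pics/w18c.png

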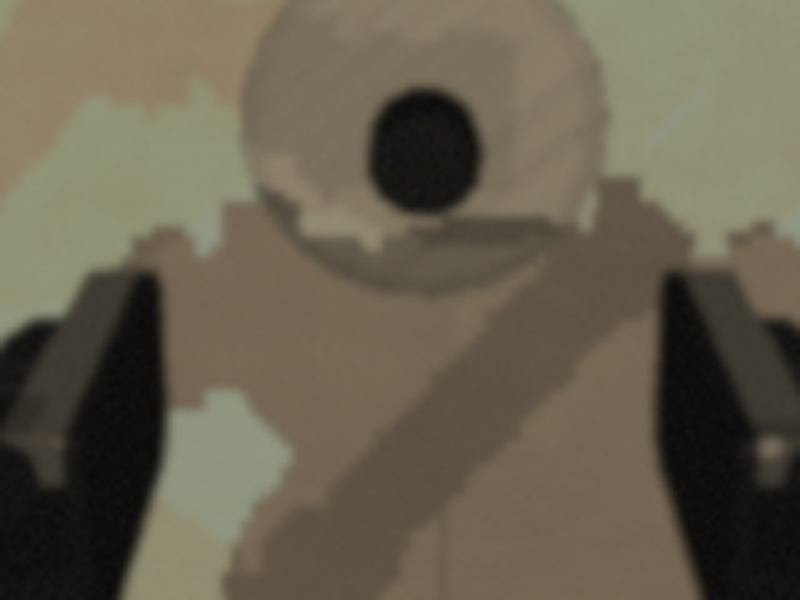

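```bash
python3 - <<'E'
from h import *
c=np.load("w18cal.npy",allow_pickle=True).item()
f=lambda X,Y:((X+.5)/5-.5+195,(Y+.5)/5-.5+190)
for p,z in [((424.5,156),.03),((369,156),.03),((480,156),.03),((425,212),.03),((242,120),.0125),((605,120),.0125),((425,292),.0125)]: print(plane("wrist",f(*p),z,c))
E
```

```text
[ 0.48384435 -0.3108676   0.03      ]
[ 0.48384404 -0.30260745  0.03      ]
[ 0.48384503 -0.31912665  0.03      ]
[ 0.47495717 -0.31096208  0.03      ]
[ 0.48398619 -0.28174096  0.0125    ]
[ 0.48398718 -0.33993375  0.0125    ]
[ 0.45410605 -0.31115142  0.0125    ]
```

Call:
send_rows(
  increments=[
    [0.6,0.001,0,0.02,0],
    [0.6,0,0,0.025,0],
    [0.6,0,0,0.018,0],
    [0.6,0,0,0.01,0],
    [0.6,0,0,0,0],
    [0.6,0,0,0,0],
  ],
)

```text
clock: 30.1
position: [0.4843, -0.3108, 0.0224]
ee_rot: [0.0, -0.707, 0.707, -0.001]
contact_force: [-0.6, -0.1, -0.1]
width: 0.0516
```

Call:
send_rows(
  increments=[
    [0.6,0,0,0.004,0],
    [0.45,0,0,0,0],
    [0.3,0,0,0,0],
    [0.15,0,0,0,0],
    [0.1,0,0,0,0],
    [0.1,0,0,0,0],
    [0.1,0,0,0,0],
  ],
  squeeze=30,
)

```text
clock: 30.98
position: [0.4835, -0.3102, 0.0175]
ee_rot: [-0.0, -0.707, 0.707, -0.0]
contact_force: [-0.6, -0.2, 3.5]
width: 0.0162
```

Call:
send_rows(
  increments=[
    [0.1,0,0,-0.01,0],
    [0.1,0,0,-0.03,0],
    [0.1,0,0,-0.04,0],
    [0.1,0,0,-0.04,0],
    [0.1,0,0,-0.04,0],
    [0.1,0,0,0,0],
    [0.1,0,0,0,0],
  ],
)

```text
clock: 31.85
position: [0.4829, -0.3096, 0.1767]
ee_rot: [-0.0, -0.707, 0.707, 0.001]
contact_force: [0.1, 0.2, -0.8]
width: 0.0161
```

```bash
python3 - <<'E'
from h import *
s=manip.get_state();print(s["position"],s["contact_force"],s["width"])
cv2.imwrite("pics/w19.png",manip.get_image("wrist")[:,:,::-1])
E
```

```text
[ 0.4828782  -0.30961729  0.17671725] [ 0.1004334   0.2154104  -0.84112586] 0.016139073219980093
```

View pics/w19.png

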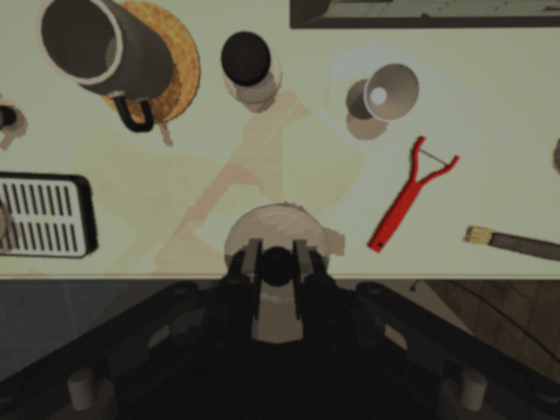

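Call:
send_rows(
  increments=[
    [0.1,-0.02,-0.018,0,0],
    [0.1,-0.035,-0.033,0,0],
    [0.1,-0.035,-0.033,0,0],
    [0.1,-0.03,-0.029,0,0],
    [0.1,-0.013,-0.012,0,0],
    [0.1,0,0,0,0],
    [0.1,0,0,0.03,0],
    [0.1,0,0,0,0],
  ],
)

```text
clock: 32.9
position: [0.6054, -0.1777, 0.1448]
ee_rot: [-0.002, -0.707, 0.708, 0.003]
contact_force: [0.3, 0.5, -1.1]
width: 0.0163
```

```bash
python3 - <<'E'
from h import *
manip.get_image("top");
cv2.imwrite("pics/s20.png",manip.get_image("scene")[:,:,::-1])
s=manip.get_state();print(s["position"],s["contact_force"],s["width"])
cv2.imwrite("pics/w20.png",manip.get_image("wrist")[:,:,::-1])
crop("pics/s20.png",280,140,100,80,7,"pics/s20c.png")
crop("pics/w20.png",180,160,200,150,4,"pics/w20c.png")
E
```

```text
[ 0.6076524  -0.17828995  0.14740354] [ 0.24573675  0.50667258 -1.14449642] 0.01580844335616121
```

View pics/s20c.png

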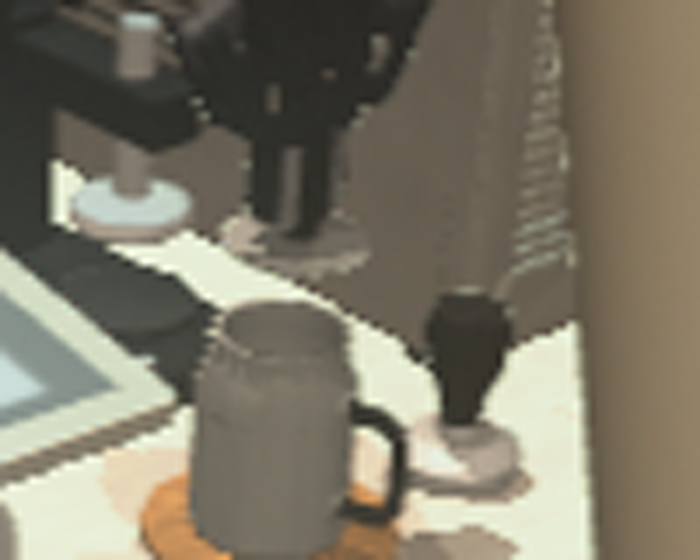

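View pics/w20c.png

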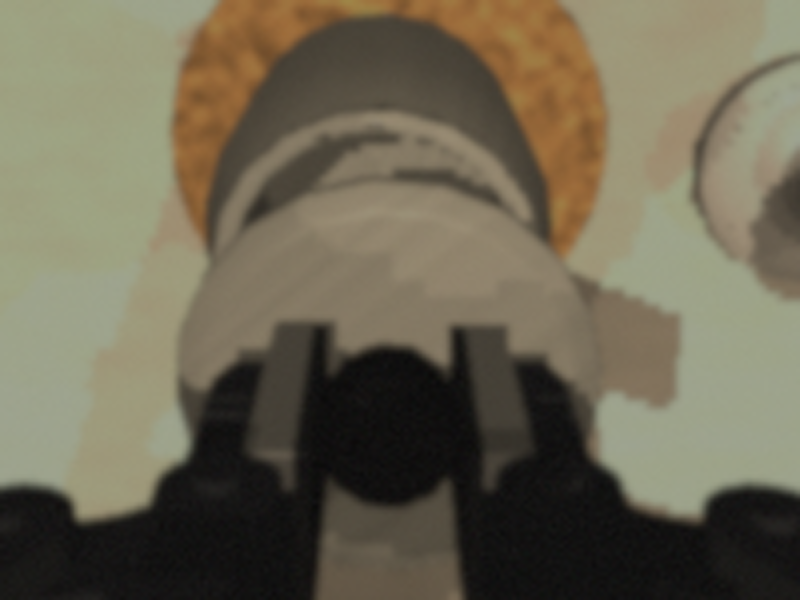

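```bash
python3 - <<'E'
from h import *
s=manip.get_state();print(s["position"])
f=lambda X,Y:((X+.5)/7-.5+280,(Y+.5)/7-.5+140)
print(plane("scene",f(295,243),.1425),plane("scene",f(285,332),.098))
E
```

```text
[ 0.60831397 -0.17830769  0.14808373]
[ 0.59670713 -0.17070455  0.1425    ] [ 0.60411965 -0.17662655  0.098     ]
```

Call:
send_rows(
  increments=[
    [0.1,-0.002,0,0.01,0],
    [0.1,0,0,0.01,0],
    [0.1,0,0,0.008,0],
    [0.1,0,0,0,0],
    [0.1,0,0,0,0],
  ],
)

```text
clock: 33.67
position: [0.6087, -0.1752, 0.1193]
ee_rot: [0.0, -0.707, 0.707, -0.0]
contact_force: [0.6, 0.3, -1.3]
width: 0.0159
```

```bash
python3 - <<'E'
from h import *
cv2.imwrite("pics/s21.png",manip.get_image("scene")[:,:,::-1])
s=manip.get_state();print(s["position"],s["contact_force"],s["width"])
cv2.imwrite("pics/w21.png",manip.get_image("wrist")[:,:,::-1])
crop("pics/s21.png",280,140,100,80,7,"pics/s21c.png")
crop("pics/w21.png",180,160,200,150,4,"pics/w21c.png")
E
```

```text
[ 0.60879598 -0.17526537  0.11953692] [-6.48267585e-04  4.52523453e-01 -1.83723425e+00] 0.015636854451434014
```

View pics/s21c.png

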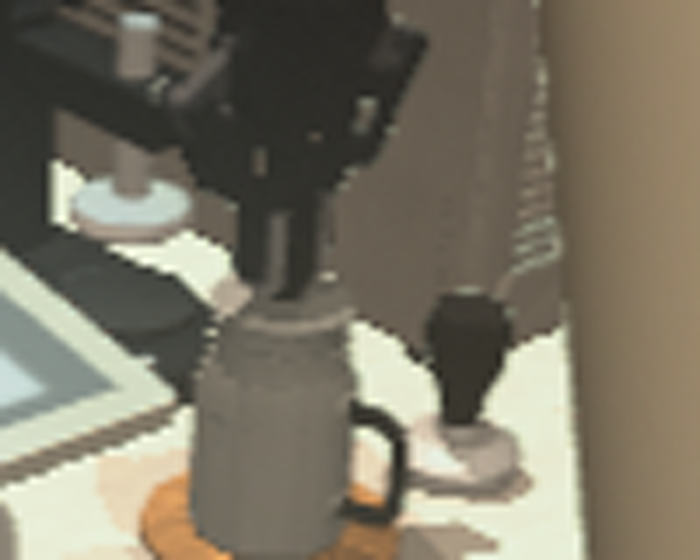

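View pics/w21c.png

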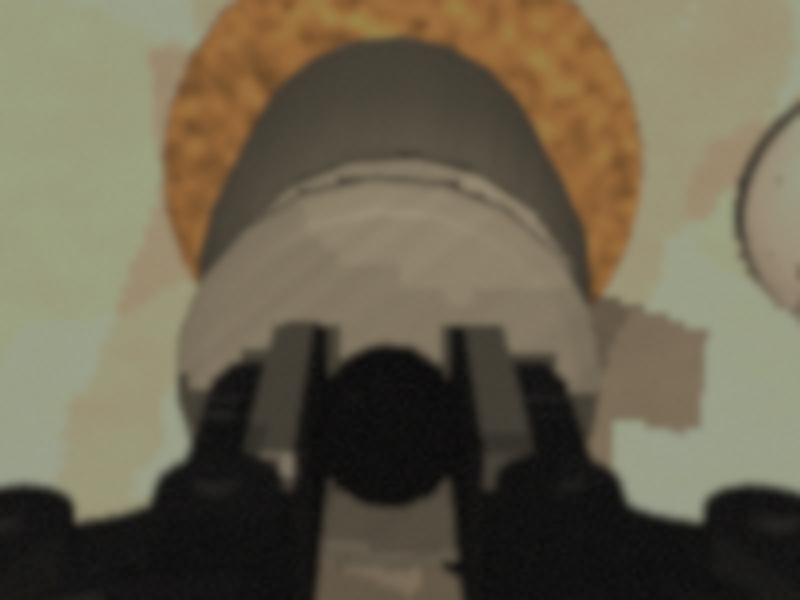

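Call:
send_rows(
  increments=[
    [0.1,0.001,0,0.003,0],
    [0.1,0,0,0.003,0],
    [0.1,0,0,0.002,0],
    [0.1,0,0,0.002,0],
    [0.1,0,0,0,0],
    [0.1,0,0,0,0],
  ],
)

```text
clock: 34.52
position: [0.6086, -0.1762, 0.1094]
ee_rot: [0.0, -0.707, 0.707, -0.0]
contact_force: [0.6, 0.3, -0.8]
width: 0.016
```

Call:
send_rows(
  increments=[
    [0.1,0,0,0.001,0],
    [0.1,0,0,0.001,0],
    [0.1,0,0,0,0],
    [0.1,0,0,0,0],
  ],
)

```text
clock: 35.02
position: [0.6086, -0.1762, 0.1075]
ee_rot: [0.0, -0.707, 0.707, -0.0]
contact_force: [-1.2, 0.7, 1.5]
width: 0.0162
```

```bash
python3 - <<'E'
from h import *
cv2.imwrite("pics/s22.png",manip.get_image("scene")[:,:,::-1])
s=manip.get_state();print(s["position"],s["contact_force"],s["width"])
cv2.imwrite("pics/w22.png",manip.get_image("wrist")[:,:,::-1])
crop("pics/s22.png",280,140,100,80,7,"pics/s22c.png")
crop("pics/w22.png",180,160,200,150,4,"pics/w22c.png")
E
```

```text
[ 0.6085726  -0.17620559  0.1075701 ] [-1.23826174 -0.0087367   2.35430635] 0.016046054980098874
```

View pics/s22c.png

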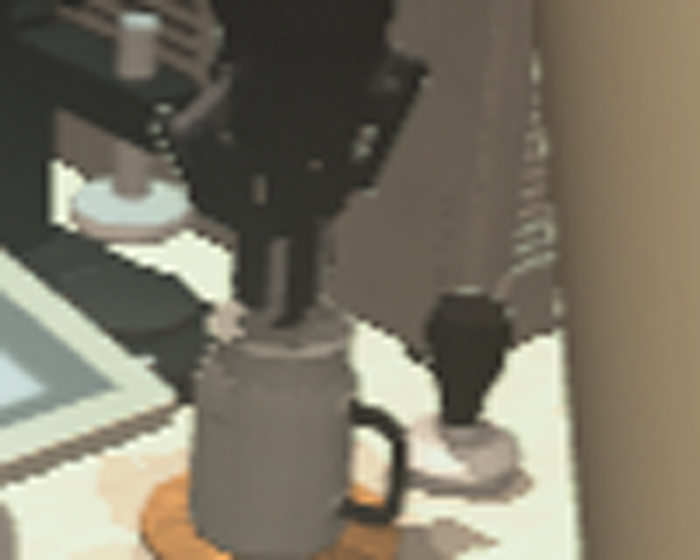

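View pics/w22c.png

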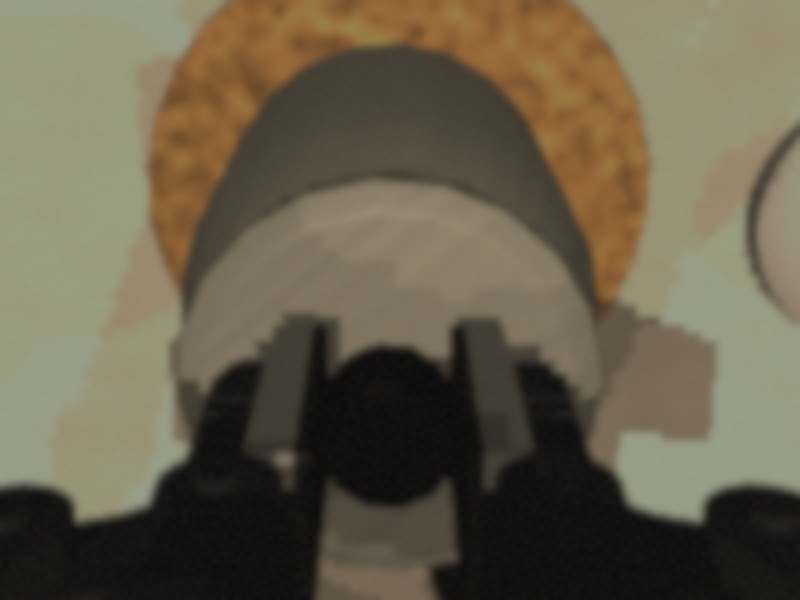

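Call:
send_rows(
  increments=[
    [0.25,0,0,0,0],
    [0.35,0,0,0,0],
    [0.5,0,0,0,0],
    [0.5,0,0,-0.02,0],
    [0.5,0,0,-0.03,0],
    [0.5,0,0,-0.04,0],
    [0.5,0,0.03,-0.02,0],
    [0.5,0,0.04,0,0],
  ],
)

```text
clock: 36.12
position: [0.5396, -0.1768, 0.2192]
ee_rot: [-0.001, 0.707, -0.707, 0.002]
contact_force: [-0.7, -0.8, 0.0]
width: 0.0426
```

Call:
send_rows(
  increments=[
    [0.5,0,0.04,0,0],
    [0.5,0,0.03,0,0],
    [0.5,0,0,0,0],
    [0.5,0,0,0,0],
    [0.5,0,0,0,0],
  ],
)

```text
clock: 36.75
position: [0.4697, -0.1764, 0.2173]
ee_rot: [-0.0, 0.707, -0.707, 0.0]
contact_force: [0.2, -0.2, 0.4]
width: 0.0422
```

```bash
python3 - <<'E'
from h import *
s=manip.get_state();print(s["position"],s["contact_force"],s["width"])
c=manip.calibration("wrist");np.save("w23cal.npy",c,allow_pickle=True)
cv2.imwrite("pics/w23.png",manip.get_image("wrist")[:,:,::-1])
cv2.imwrite("pics/s23.png",manip.get_image("scene")[:,:,::-1])
cv2.imwrite("pics/t23.png",manip.get_image("top")[:,:,::-1])
crop("pics/s23.png",170,140,200,150,4,"pics/s23c.png")
crop("pics/t23.png",150,140,240,130,3.3,"pics/t23c.png")
crop("pics/w23.png",200,30,140,105,5,"pics/w23c.png")
E
```

```text
[ 0.46968579 -0.17636121  0.21727283] [ 0.20852187 -0.16766893  0.36587938] 0.04221963097579144
```

View pics/s23c.png

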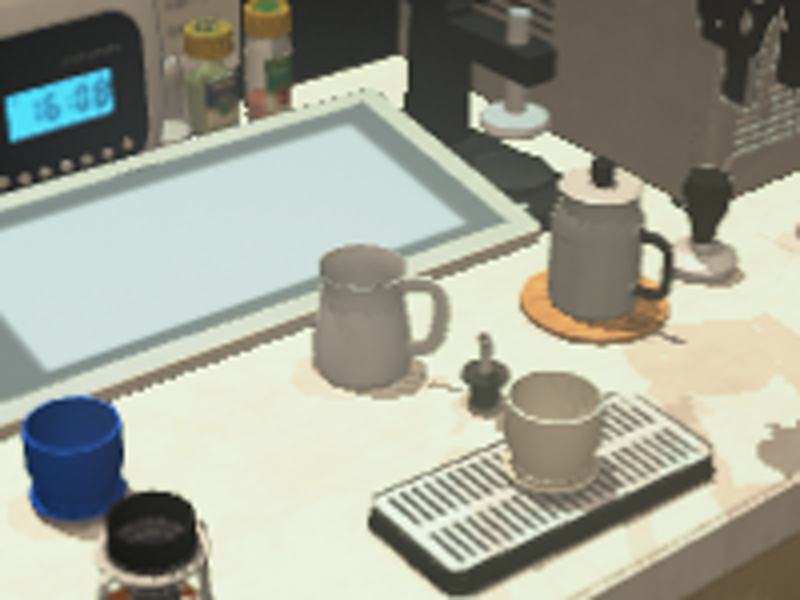

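View pics/t23c.png

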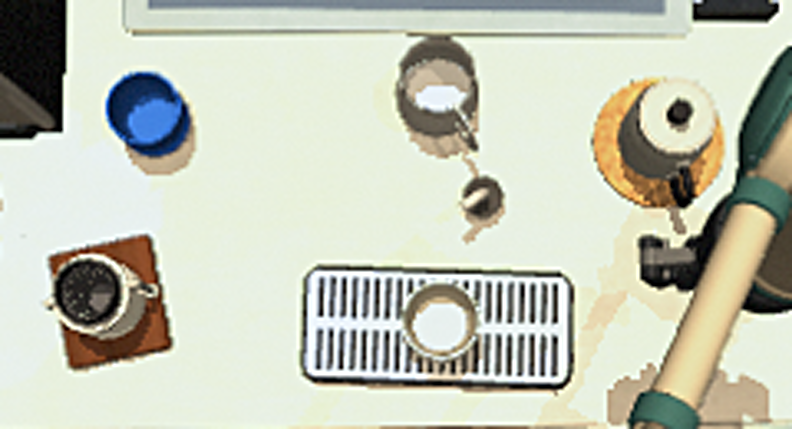

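View pics/w23c.png

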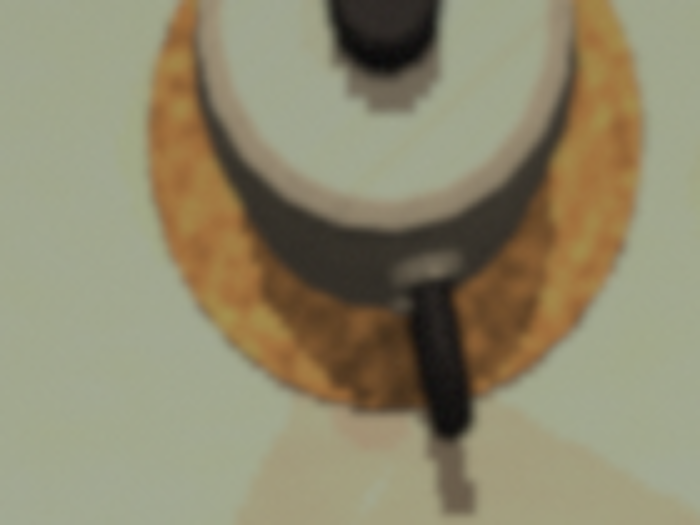

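```bash
python3 - <<'E'
from h import *
crop("pics/t23.png",155,200,60,50,10,"pics/t23f.png")
f=lambda X,Y:((X+.5)/3.3-.5+150,(Y+.5)/3.3-.5+140)
for n,p,z in [("dripper",(440,320),.076),("grille",(437,326),.018),("knob",(680,111),.116),("mat",(658,144),.006),("disc",(677,116),.1105)]: print(n,plane("top",f(*p),z))
E
```

```text
dripper [0.45398063 0.00471736 0.076     ]
grille [0.45406903 0.00660749 0.018     ]
knob [ 0.60478944 -0.17723923  0.116     ]
mat [ 0.60317973 -0.17885397  0.006     ]
disc [ 0.60225884 -0.17584756  0.1105    ]
```

View pics/t23f.png

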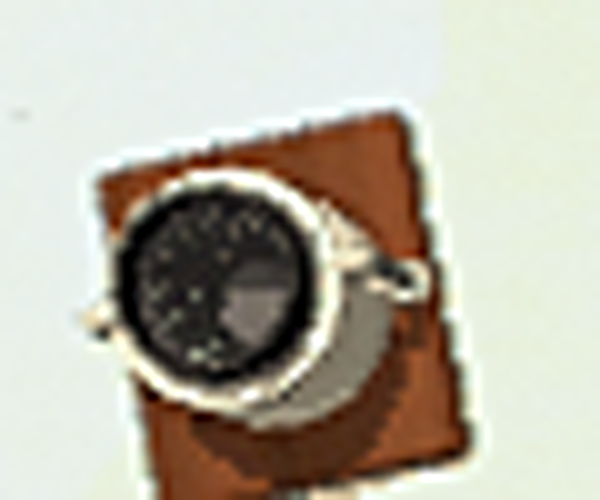

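Every part checks out in its place, so I'm handing in.

```bash
python3 -c "
from rig import manip
s=manip.get_state();print(s['clock'],s['contact_force'])
print(manip.sign_off())"
```

```text
36.9 [-0.20863182 -0.14473045 -0.20765635]
the job is handed in; nothing more can be done
None
```

The pour-over stack is apart, and I handed the job in at 36.9 s of the 136 s allowed. No verdict came back.

Last checks before handing in:
- **Filter:** it hangs level in the stand ring. It touched down at the expected seated height, and I judged its centring by eye in the top view.
- **Dripper:** it stands upright on the grille, about 2 mm from its centre.
- **Pot:** it is upright on the cork mat, about 2 mm from the middle. I never saw it tipped during the carry.
- **Lid:** it is closed on the pot. It touched down at the expected height, and its knob is within about 3 mm of the mat's centre.
- **Gripper:** it is clear of everything, with the measured force near zero. The blue look-alike was left alone.

The wrist and top cameras disagreed by a steady 5 mm or so in x. I placed everything from wrist-camera measurements, and in each case the distances between things agreed in both views. The scene camera placed the held filter and lid about 10 mm off along its line of sight. I put that down to height error and went by the wrist view; both then touched down where expected.

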